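Transposition weighing: exchange the weights on a two-pan balance

TASK

Do the second half of a transposition weighing on the two-pan balance: exchange the two 500 g weights between the pans, resting one on the cork pad meanwhile, so that each ends standing in the middle of the pan the other came from. Only when both stand there released, take the smallest weight from the aluminium tray and stand it on the pan beside the knobbed 500 g weight. Set the weights down gently and upright; they must not touch one another or the bare bench, and the other two weights in the tray stay where they are.

Things in the scene. Friction and masses are not known exactly. Their poses are not given: they have to be found in the camera images.
- standard_mid (a point): The knobbed 500 g weight: brass cylinder 42 mm in diameter, 56 mm high in all, with the plain cylinder up to 38 mm above its underside and a narrower neck and 26 mm knob above that. The point is on its axis, 28 mm above its underside; z is its axis. It starts near the middle of one of the pans.
- hexweight_mid (a point): The hexagonal 500 g weight: dark cast-iron hexagonal prism 44 mm across flats (51 mm across corners), vertical faces up to 36 mm, a low round boss on top, 40 mm high in all. The point is on its axis (z), 20 mm above its underside; its x axis is square to a pair of flats (so are the directions 60 and 120 degrees from it). It starts near the middle of the other pan.
- w_small_mid (a point): The sensitivity weight, the smallest of the three weights in the tray (20 g): brass knobbed weight 14 mm in diameter, 22 mm high, its plain cylinder up to 13 mm. The point is on its axis 11 mm above its underside.
- w_medium_mid (a point): The middle-sized weight in the tray (100 g), of the same form, 24 mm in diameter, 39 mm high; the point is on its axis 19.5 mm above its underside. It is to be left alone.
- w_large_mid (a point): The largest of the three weights in the tray (200 g), of the same form, 30 mm in diameter, 48 mm high; the point is on its axis 24 mm above its underside. It is to be left alone. The three stand about 55 mm apart in a row along the tray, in any order.
- pan_a_top (a point): Centre of the upper surface of one pan of the balance: a round steel pan, flat floor 132 mm across, flared rim 142 mm across and 3 mm above the floor. The pans stay level on a damped beam: as one sinks the other rises, at most 6 mm either way from the middle height (120 mm above the bench), in about a second. The point moves with the pan.
- pan_b_top (a point): Centre of the upper surface of the other pan, just the same; the two centres are 220 mm apart. With both 500 g weights on, or both off, the pans float within about 4 mm of the middle height; with only one on, its pan sinks to its stop and the empty pan rises.
- pad_top (a point): Centre of the upper surface of the round cork pad, 100 mm in diameter and 6 mm thick, fixed on the bench to one side of the balance: the clean free spot to rest a weight on.
- tray_floor (a point): Centre of the floor of the aluminium tray on the bench at the other side of the balance: 200 mm (its x) by 90 mm (its y) outside, 12 mm high, walls and floor 3 mm, fixed. The point is on the floor's upper surface; the row of three weights runs along its x.
- balance: The two-pan trip balance, a grey-green cast base 120 mm (x) by 330 mm (y) that stands firmly on the bench; its pans lie along its y axis, 110 mm either side of its middle, pan_a at +y. Origin at the centre of its underside. Nothing of it rises above the pan rims.
Not all that is in view belongs to the job. What is shaped like the part that bears standard_mid but pink or red is not meant.

How it is judged:
By the outcome, as a careful person would: the job done as asked, in the order asked, and still so for the second after the job is handed in, with the robot touching nothing.
It also fails if it takes over 109 s, if anything falls off the work surface, if the arm or the gripper's body presses on something with over 40 N, if the wrist force passes 120 N, or if a joint passes its speed limit or range.

ROBOT

A 7-joint arm with a two-finger parallel gripper is mounted at the origin on the work surface. World frame = base frame: x ahead of the robot, y to its left, z up, the work surface at z = 0. Lengths are in m, angles in rad, forces in N, time in s.
With the tool pointing down it reaches from about 0.4 to 0.85 m from the base axis. Payload 4.5 kg.
Tool frame: the origin (TCP) lies midway between the tips of the shut fingers; the grasp point (between the pads) lies 19 mm behind it (grip_depth is the distance from the TCP to the grasp point, in m); z points along the fingers, y is the line along which they close (so a half turn about z gives the same grasp; the last joint's range is limited). The gripper opens to 85 mm and grips with 20 to 120 N. Pads are 22 mm wide; open, the fingers measure 114 mm over their backs; the gripper's body (76 mm by 85 mm) begins 54 mm behind the grasp point. The pads swing forward as they close: fully open they stand 13 mm farther back than shut.
Start: joints at [1.208, 0.689, -0.195, 1.565, 0.157, 0.902, -0.215], TCP at [0.242, -0.576, 0.231] pointing down, gripper open.
Joint ranges: [-3.01, 3.01], [-0.46, 2.08], [-1.47, 1.51], [0.13, 2.56], [-1, 4.14], [0.04, 2.09], [-2.66, 2.66]. Speed limits (rad/s): [2.57, 2.57, 3.14, 3.14, 3.14, 3.14, 3.14].

INTERFACE

Orientations are given as a 3x3 rotation matrix whose columns are the frame's x, y, z axes.
In Python, from cell import * gives the robot as it stands. The module is installed in compiled form; this text tells all that it offers.
- The arm moves only by the tool drive_tool, never from a script. Its arguments are lists of equal length, an entry for each row: "grip": the opening, from -1 (shut) to 1 (fully open); "xyz": the shift along the tool's x, y, z each as a share of 200 mm, from -1 to 1, a list of three; "delta_rot": the turn, a rotation vector about the tool's x, y, z each as a share of 45 degrees, from -1 to 1, a list of three. In form: {"grip": [grip, ...], "xyz": [[tx, ty, tz], ...], "delta_rot": [[ax, ay, az], ...]}. A call has 1 to 5 rows; each row shifts and turns the commanded pose from where the row before left it, along the tool's axes as they then stand; what a row does not reach is not made up. A row lasts 1/12 s, in which the tool goes at most 41.7 mm and 7.16 degrees, less where a joint would pass 70% of its speed; a pose out of reach is approached as far as the arm can. A call with a number of a shift or a turn outside -1 to 1 is refused whole. A call with a gripper value outside its range is refused whole. The fingers move at their own pace and stop on an object; "newtons" is the grip in N (left out, the last holds). Time passes only in rows, so rows that do not move let the fingers close. It gives the time, the measured TCP pose, the force, the opening and the grip force at its end, in the units of the state.
- get_obs(): the state, without advancing time (a new reading comes with each control period).
- snapshot(name): name is "side" or "top" or "wrist"; returns a dict with "pixels" (480x640x3 uint8, red, green, blue), "depth" (480x640 float32, m along the optical axis (not along the pixel's ray), 0 where there is no reading), "fx", "fy", "cx", "cy" (pixels), "world_from_camera" (4x4, takes a point from camera to world coordinates); the wrist camera has in their place "hand_eye" (4x4, takes a point from camera to tool coordinates, whose origin is the TCP and whose axes are the flange's). Camera axes: x right, y down, z forward; pixel columns grow to the right and rows downward; lengths in m; the calibration is good to about 2 mm. A picture is of the moment at which its call begins: read the wrist's pose just before it.
- finish_job(): hands the job in; it is judged then, once.
The state is a dict: "time_s": time; "joint_pos": joint angles; "joint_velocities": joint speeds; "joint_torque": joint torques, N m; "ee_pos": TCP position; "tcp_rot": TCP orientation; "contact_force": force on the tool from outside, world axes, zero at the start; "wrist_torque": the same for the moment, N m; "grip_width": finger opening in m; "grasp_force": force on a finger pad.
Only numpy, scipy, OpenCV 4.12 (cv2) and the standard library are available. Lean on these libraries where they do the work, as an engineer would, in place of code of your own. Each camera call takes 0.05 s, during which the arm holds its last target. There are 200 camera calls.

## Working session

There is one attempt and no reset: what is moved stays moved. The work goes in short steps, Python scripts to look and compute and a tool call to move; the robot and the scene stay as the last step left them, time stands still between calls to the robot, and variables do not carry over. Pictures are saved under pics/ and viewed, at most 14 in all, crops included, and the job is handed in when it is done.

Besides the shell and the picture viewer there is one more tool, called after "Request:" by a JSON object that holds its "op" and its "data", one argument or row to a line. drive_tool: Moves the arm, as the interface text tells. Shift numbers are shares of 200 mm and turn numbers shares of 45 degrees, none past 1 either way. Its arguments: {"type":"object","properties":{"grip":{"type":"array","items":{"type":"number"}},"xyz":{"type":"array","items":{"type":"array","items":{"type":"number","minimum":-1,"maximum":1}}},"delta_rot":{"type":"array","items":{"type":"array","items":{"type":"number","minimum":-1,"maximum":1}}},"newtons":{"type":"number"}},"required":["grip","xyz","delta_rot"]}

```bash
mkdir -p pics; cat > h.py <<'E'
from cell import *
import numpy as np, cv2
def save(s,n): cv2.imwrite(f'pics/{n}.png',s['pixels'][:,:,::-1])
def pts(s):
    d=s['depth'];v,u=np.mgrid[:480,:640]
    P=np.stack([(u-s['cx'])/s['fx']*d,(v-s['cy'])/s['fy']*d,d],-1)
    T=s['world_from_camera'];return P@T[:3,:3].T+T[:3,3]
E
python3 - <<'E'
from h import *
o=get_obs();print({k:np.round(v,3).tolist() for k,v in o.items()})
for n in('top','side'):
    s=snapshot(n);save(s,n+'0');np.savez(n+'0',**s);print(n,s['fx'],s['cx'],np.round(s['world_from_camera'],3).tolist())
E
```

```text
{'time_s': 0.0, 'joint_pos': [1.208, 0.69, -0.195, 1.566, 0.157, 0.903, -0.215], 'joint_velocities': [-0.002, -0.0, 0.0, 0.0, 0.001, 0.0, 0.001], 'joint_torque': [-0.001, -53.96, -1.266, -15.854, 0.009, 0.01, 0.0], 'ee_pos': [0.241, -0.576, 0.23], 'tcp_rot': [[0.922, 0.387, -0.001], [0.387, -0.922, 0.002], [-0.0, -0.002, -1.0]], 'contact_force': [-0.193, -0.75, -1.348], 'wrist_torque': [0.014, 0.019, -0.029], 'grasp_force': 0.0, 'grip_width': 0.085}
top 615.5608168575662 316.05514559954395 [[-0.012, -0.993, 0.114, 0.399], [-1.0, 0.012, -0.003, 0.001], [0.001, -0.114, -0.993, 1.557], [0.0, 0.0, 0.0, 1.0]]
side 458.23396636908694 323.6601944380839 [[0.981, -0.133, 0.142, 0.451], [-0.194, -0.714, 0.673, -0.58], [0.012, -0.688, -0.726, 0.738], [0.0, 0.0, 0.0, 1.0]]
```

View pics/top0.png

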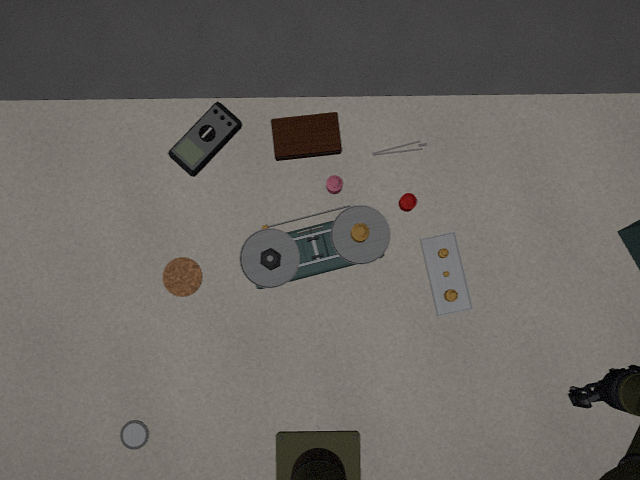

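View pics/side0.png

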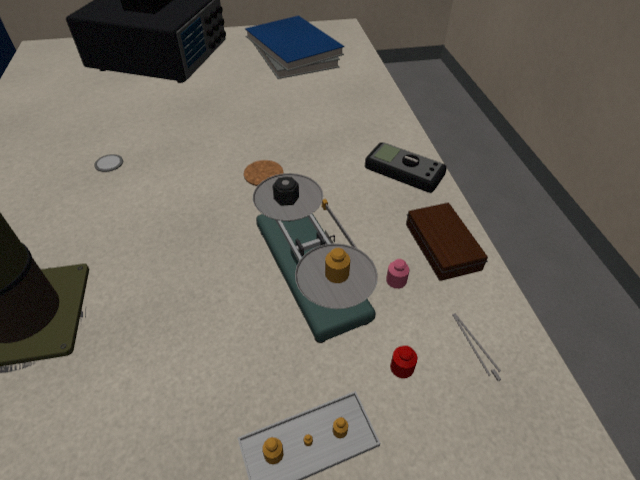

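The top view shows the hex weight at (270,259) on the left pan, the brass 500 g at (360,232) on the right pan, the cork pad at (183,277), and the tray weights at (443,253), (446,274) and (451,296), with the small one in the middle. The pink (335,184) and red (408,202) knobbed pieces are decoys. The side view agrees: brass at (337,265), hex at (286,190).

```bash
cat >> h.py <<'E'
def ray(s,u,v,z,T=None):
    T=s['world_from_camera'] if T is None else T
    d=T[:3,:3]@np.array([(u-s['cx'])/s['fx'],(v-s['cy'])/s['fy'],1]);c=T[:3,3]
    return c+d*(z-c[2])/d[2]
E
python3 - <<'E'
from h import *
s=dict(np.load('top0.npz'));P=pts(s);Z=P[...,2]
hsv=cv2.cvtColor(s['pixels'],cv2.COLOR_RGB2HSV)
# brass & cork
m=cv2.inRange(hsv,(8,120,60),(28,255,255))
n,l,st,c=cv2.connectedComponentsWithStats(m)
for i in range(1,n):
    if st[i,4]>15:
        q=P[l==i];print('brass/cork',st[i],c[i].round(1),'med',np.median(q,0).round(3),'zmax',np.percentile(q[:,2],95).round(3))
dk=((hsv[...,2]<75)&(Z>.10)).astype(np.uint8);dk[:220]=0;dk[300:]=0;dk[:,:240]=0;dk[:,400:]=0
n,l,st,c=cv2.connectedComponentsWithStats(dk)
for i in range(1,n):
    if st[i,4]>60:print('dark',st[i],c[i].round(1),np.median(P[l==i],0).round(3),np.percentile(P[l==i][:,2],[5,50,95]))
# pans by depth
pm=((Z>.10)&(Z<.24)).astype(np.uint8);pm[:190]=0;pm[310:]=0;pm[:,:230]=0;pm[:,400:]=0
pm=cv2.morphologyEx(pm,cv2.MORPH_OPEN,np.ones((9,9)))
n,l,st,c=cv2.connectedComponentsWithStats(pm)
for i in range(1,n):
    if st[i,4]>500:
        cs,_=cv2.findContours((l==i).astype(np.uint8),0,2);e=cv2.fitEllipse(max(cs,key=len))
        zz=np.median(P[l==i][:,2]);print('pan',e,zz,ray(s,*e[0],.123).round(4))
# tray
tm=((Z>.007)&(Z<.07)).astype(np.uint8);tm[:225]=0;tm[325:]=0;tm[:,:410]=0;tm[:,490:]=0
tm=cv2.morphologyEx(tm,cv2.MORPH_CLOSE,np.ones((5,5)));cs,_=cv2.findContours(tm,0,2);k=max(cs,key=cv2.contourArea);r=cv2.minAreaRect(k);print('tray',r,ray(s,*r[0],.012))
E
```

```text
brass/cork [351 223  18  20 260] [359.4 232.1] med [ 0.571 -0.102  0.16 ] zmax 0.178
brass/cork [262 225   6   4  16] [264.3 226.5] med [0.598 0.122 0.081] zmax 0.088
brass/cork [438 249  10   9  71] [442.6 252.9] med [ 0.534 -0.318  0.027] zmax 0.044
brass/cork [163 258  39  38 917] [181.9 276.3] med [0.485 0.337 0.004] zmax 0.01
brass/cork [444 271   5   6  20] [445.8 273.5] med [ 0.483 -0.326  0.017] zmax 0.027
brass/cork [444 290  13  11 118] [450.4 295.1] med [ 0.429 -0.331  0.035] zmax 0.053
dark [260 248  21  23 328] [270.3 258.7] [0.513 0.102 0.157] [0.13494658 0.1566506  0.16247513]
pan ((361.63519287109375, 235.45916748046875), (54.84806823730469, 58.803138732910156), 74.76331329345703) 0.11859912347438928 [ 0.5688 -0.1099  0.123 ]
pan ((269.90972900390625, 258.2914123535156), (57.43413162231445, 59.8100700378418), 73.80313110351562) 0.11893007210491047 [0.5177 0.1055 0.123 ]
tray ((447.7492980957031, 270.7110595703125), (92.07283782958984, 39.930789947509766), 77.6609115600586) [ 0.49015808 -0.33284593  0.012     ]
```

```bash
cat >> h.py <<'E'
import json
from scipy.spatial.transform import Rotation as Ro
def Rd(yaw):
    c,s=np.cos(np.radians(yaw)),np.sin(np.radians(yaw));return np.array([[c,s,0],[s,-c,0],[0,0,-1.]])
def plan(wps,g,step=40,nd=3):
    """wps: (x,y,z,yaw_deg[,step_mm]); prints rows for drive_tool from the measured pose"""
    o=get_obs();p,R=np.array(o['ee_pos']),np.array(o['tcp_rot']);X,A=[],[]
    for w in wps:
        t=np.array(w[:3]);Rt=Rd(w[3]);sm=w[4] if len(w)>4 else step
        rv=Ro.from_matrix(R.T@Rt).as_rotvec();n=max(1,int(np.ceil(max(np.linalg.norm(t-p)*1000/sm,np.degrees(np.linalg.norm(rv))/6.5)-.02)))
        for k in range(n):
            dx=np.round(R.T@((t-p)/(n-k))/.2,nd);rr=np.round(Ro.from_matrix(R.T@Rt).as_rotvec()/(n-k)/(np.pi/4),nd)
            p=p+R@dx*.2;R=R@Ro.from_rotvec(rr*np.pi/4).as_matrix();X.append((dx+0).tolist());A.append((rr+0).tolist())
    for i in range(0,len(X),5):print(json.dumps({"grip":[g]*len(X[i:i+5]),"xyz":X[i:i+5],"delta_rot":A[i:i+5]}))
def st():
    o=get_obs();R=o['tcp_rot'];print('t',round(o['time_s'],2),'p',np.round(o['ee_pos'],4),'yaw',round(np.degrees(np.arctan2(R[1][0],R[0][0])),2),'F',np.round(o['contact_force'],2),'w',round(o['grip_width'],4),'gf',round(o['grasp_force'],1),'q',np.round(o['joint_pos'],2))
def wrist():
    o=get_obs();s=snapshot('wrist');T=np.eye(4);T[:3,:3]=o['tcp_rot'];T[:3,3]=o['ee_pos'];s['world_from_camera']=T@s['hand_eye'];return s
E
python3 - <<'E'
from h import *
s=wrist();print(s['fx'],s['hand_eye'].round(3).tolist())
plan([(.30,-.38,.36,22.8),(.50,.08,.36,22.8)],1)
E
```

```text
344.43447004570675 [[0.0, -0.954, -0.299, 0.077], [1.0, -0.0, 0.0, 0.001], [-0.0, -0.299, 0.954, -0.142], [0.0, 0.0, 0.0, 1.0]]
{"grip": [1, 1, 1, 1, 1], "xyz": [[0.093, -0.113, -0.092], [0.093, -0.113, -0.092], [0.093, -0.113, -0.092], [0.093, -0.113, -0.092], [0.092, -0.113, -0.093]], "delta_rot": [[0.0, 0.0, 0.0], [0.0, 0.0, 0.0], [0.0, 0.0, 0.0], [0.0, 0.0, 0.0], [-0.001, 0.0, 0.0]]}
{"grip": [1, 1, 1, 1, 1], "xyz": [[0.093, -0.113, -0.092], [0.093, -0.113, -0.093], [0.139, -0.133, 0.0], [0.139, -0.133, 0.0], [0.139, -0.133, 0.0]], "delta_rot": [[0.0, 0.0, -0.001], [-0.001, 0.0, 0.0], [0.0, 0.0, 0.0], [0.0, 0.0, 0.0], [0.0, 0.0, 0.0]]}
{"grip": [1, 1, 1, 1, 1], "xyz": [[0.14, -0.133, 0.0], [0.139, -0.133, 0.0], [0.14, -0.134, 0.0], [0.139, -0.133, 0.0], [0.14, -0.134, 0.0]], "delta_rot": [[0.0, 0.0, 0.0], [0.0, 0.0, 0.0], [0.0, 0.0, 0.0], [0.0, 0.0, 0.0], [0.0, 0.0, 0.0]]}
{"grip": [1, 1, 1, 1, 1], "xyz": [[0.139, -0.133, 0.0], [0.14, -0.134, 0.0], [0.139, -0.133, 0.0], [0.14, -0.134, 0.0], [0.139, -0.133, 0.0]], "delta_rot": [[0.0, 0.0, 0.0], [0.0, 0.0, 0.0], [0.0, 0.0, 0.0], [0.0, 0.0, 0.0], [0.0, 0.0, 0.0]]}
```

Request:
{"op": "drive_tool", "data": {
  "grip": [1, 1, 1, 1, 1],
  "xyz": [
    [0.093, -0.113, -0.092],
    [0.093, -0.113, -0.092],
    [0.093, -0.113, -0.092],
    [0.093, -0.113, -0.092],
    [0.093, -0.113, -0.092]
  ],
  "delta_rot": [
    [0, 0, 0],
    [0, 0, 0],
    [0, 0, 0],
    [0, 0, 0],
    [0, 0, 0]
  ]
}}

```text
time_s: 0.57
ee_pos: [0.2837, -0.4347, 0.3238]
tcp_rot: [[0.922, 0.386, -0.0], [0.386, -0.922, 0.001], [-0.0, -0.001, -1.0]]
contact_force: [0.8, -0.9, 0.4]
grip_width: 0.0852
grasp_force: 0.0
```

Request:
{"op": "drive_tool", "data": {
  "grip": [1, 1, 1, 1, 1],
  "xyz": [
    [0.093, -0.113, -0.092],
    [0.093, -0.113, -0.092],
    [0.139, -0.133, 0],
    [0.139, -0.133, 0],
    [0.139, -0.133, 0]
  ],
  "delta_rot": [
    [0, 0, 0],
    [0, 0, 0],
    [0, 0, 0],
    [0, 0, 0],
    [0, 0, 0]
  ]
}}

```text
time_s: 0.98
ee_pos: [0.3468, -0.2728, 0.3604]
tcp_rot: [[0.923, 0.386, 0.001], [0.386, -0.923, -0.001], [0.0, 0.001, -1.0]]
contact_force: [0.7, -0.2, 0.1]
grip_width: 0.0854
grasp_force: 0.0
```

Request:
{"op": "drive_tool", "data": {
  "grip": [1, 1, 1, 1, 1],
  "xyz": [
    [0.139, -0.133, 0],
    [0.139, -0.133, 0],
    [0.139, -0.133, 0],
    [0.139, -0.133, 0],
    [0.139, -0.133, 0]
  ],
  "delta_rot": [
    [0, 0, 0],
    [0, 0, 0],
    [0, 0, 0],
    [0, 0, 0],
    [0, 0, 0]
  ]
}}

```text
time_s: 1.4
ee_pos: [0.4235, -0.0962, 0.3601]
tcp_rot: [[0.922, 0.386, -0.0], [0.386, -0.922, -0.0], [-0.0, 0.0, -1.0]]
contact_force: [0.5, -0.7, -0.2]
grip_width: 0.0855
grasp_force: 0.0
```

Request:
{"op": "drive_tool", "data": {
  "grip": [1, 1, 1, 1, 1],
  "xyz": [
    [0.139, -0.133, 0],
    [0.139, -0.133, 0],
    [0.139, -0.133, 0],
    [0.139, -0.133, 0],
    [0.139, -0.133, 0]
  ],
  "delta_rot": [
    [0, 0, 0],
    [0, 0, 0],
    [0, 0, 0],
    [0, 0, 0],
    [0, 0, 0]
  ]
}}

```text
time_s: 1.82
ee_pos: [0.5004, 0.0801, 0.3599]
tcp_rot: [[0.922, 0.386, -0.0], [0.386, -0.922, -0.0], [-0.0, 0.0, -1.0]]
contact_force: [0.6, -0.2, -1.1]
grip_width: 0.0857
grasp_force: 0.0
```

Request:
{"op": "drive_tool", "data": {
  "grip": [1, 1, 1],
  "xyz": [
    [0, 0, 0],
    [0, 0, 0],
    [0, 0, 0]
  ],
  "delta_rot": [
    [0, 0, 0],
    [0, 0, 0],
    [0, 0, 0]
  ]
}}

```text
time_s: 2.07
ee_pos: [0.4997, 0.0777, 0.3596]
tcp_rot: [[0.922, 0.386, -0.001], [0.386, -0.922, -0.001], [-0.002, 0.001, -1.0]]
contact_force: [0.7, -0.1, 0.3]
grip_width: 0.0853
grasp_force: 0.0
```

```bash
python3 - <<'E'
from h import *
st();s=wrist();save(s,'w1');np.savez('w1',**s)
E
```

```text
t 2.07 p [0.4997 0.0777 0.3596] yaw 22.73 F [ 0.65 -0.09  0.35] w 0.0853 gf 0.0 q [ 0.02  0.4  -0.4   1.72  0.17  1.06 -1.61]
```

View pics/w1.png

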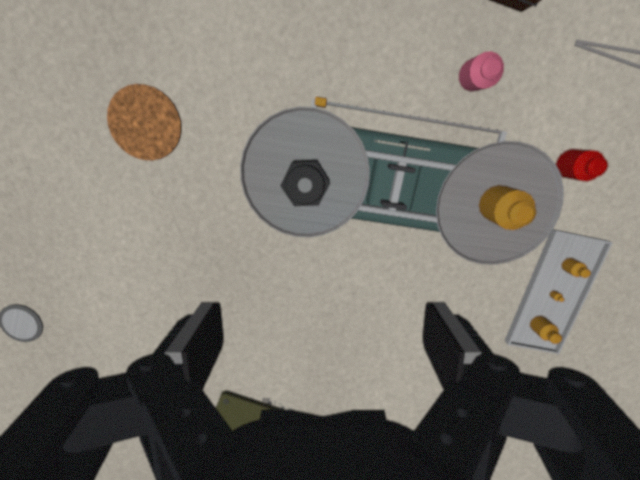

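The wrist view shows everything: hex at (305,183) on its pan (305,172), brass 500 g at (508,208) on the other pan (500,202), pad at (145,122), and the tray with the small weight at (557,295).

```bash
python3 - <<'E'
from h import *
s=dict(np.load('w1.npz'));P=pts(s);Z=P[...,2];im=s['pixels'];hsv=cv2.cvtColor(im,cv2.COLOR_RGB2HSV)
def comp(m,x,y,r):
    k=np.zeros_like(m);k[y-r:y+r,x-r:x+r]=m[y-r:y+r,x-r:x+r]
    cs,_=cv2.findContours(k,0,1);return max(cs,key=cv2.contourArea)
# hex: dark, height near top face
q=Z[170:195,295:318];print('hex z pct',np.percentile(q,[5,25,50,75,95]).round(3))
print('pan floor z L',np.median(Z[205:222,290:330]).round(4),'R',np.median(Z[235:252,470:510]).round(4))
dark=(hsv[...,2]<80).astype(np.uint8)
zt=np.percentile(q,60)
face=((hsv[...,2]<110)&(Z>zt-.008)).astype(np.uint8)
k=comp(face,305,183,35);h=cv2.convexHull(k)
W=np.array([ray(s,*a[0],zt)[:2] for a in h]);(c,wh,a)=cv2.minAreaRect((W*1000).astype(np.float32))
print('hex face rect',c,wh,a)
# min-width direction by Feret
Wm=W*1000;ang=np.arange(0,180,1.);wd=np.array([np.ptp(Wm@[np.cos(np.radians(t)),np.sin(np.radians(t))]) for t in ang])
w3=wd[:60]+wd[60:120]+wd[120:180];t=w3.argmin();print('flat normal az mod60',t,w3[t]/3,'max',w3.argmax(),w3.max()/3)
cen=[]
for d in(t,t+60,t+120):
    u=np.array([np.cos(np.radians(d)),np.sin(np.radians(d))]);e=Wm@u;cen.append([*u,(e.max()+e.min())/2])
cen=np.array(cen);print('hex centre',np.linalg.lstsq(cen[:,:2],cen[:,2],rcond=None)[0])
# standard: knob top
br=cv2.inRange(hsv,(8,120,60),(28,255,255))
k=comp(br,508,208,40);M=(cv2.drawContours(np.zeros_like(br),[k],-1,1,-1)>0);zz=Z[M];ztop=np.percentile(zz,90);print('std zpct',np.percentile(zz,[5,50,90]))
kn=(M&(Z>ztop-.005)).astype(np.uint8);kk=comp(kn,508,208,40);e=cv2.minEnclosingCircle(kk);print('knob',e,ray(s,*e[0],ztop).round(4), P[kn>0].mean(0).round(4))
k=comp(br,145,122,50);e=cv2.fitEllipse(k);print('pad',ray(s,*e[0],.006).round(4),np.median(Z[110:135,130:160]))
k=comp(br,557,295,14);print('small',cv2.boundingRect(k),P[k[:,0,1],k[:,0,0]].mean(0).round(4),cv2.minEnclosingCircle(k))
# pans: saturation low vs.. depth
for nm,x,y,z in(('L',305,172,.12),('R',500,202,.12)):
    m=((Z>.105)&(Z<.2)).astype(np.uint8);m=cv2.morphologyEx(m,cv2.MORPH_OPEN,cv2.getStructuringElement(2,(41,41)))
    k=comp(m,x,y,72 if nm=='L' else 68);e=cv2.fitEllipse(k);
    Wc=np.array([ray(s,*a[0],z+.003)[:2] for a in k])*1000;cc=cv2.minEnclosingCircle(Wc.astype(np.float32));print('pan',nm,e,ray(s,*e[0],z+.003).round(4),cc)
E
```

```text
hex z pct [0.158 0.159 0.16  0.16  0.161]
pan floor z L 0.1194 R 0.1195
hex face rect (519.1506958007812, 104.48199462890625) (43.397430419921875, 48.54975509643555) 22.722951889038086
flat normal az mod60 25 43.50331507465705 max 55 48.959718833485795
hex centre [518.99175888 104.20904714]
std zpct [0.12962322 0.15943445 0.17527528]
knob ((522.5, 213.0), 14.009025573730469) [ 0.5767 -0.1012  0.1753] [ 0.5765 -0.0981  0.1795]
pad [0.4889 0.3362 0.006 ] 0.005437728516890061
small (551, 292, 13, 9) [ 0.4868 -0.3244  0.0163] ((557.0, 296.0), 6.708303928375244)
pan L ((272.83349609375, 149.94081115722656), (49.7734489440918, 84.81381225585938), 44.16747283935547) [0.5335 0.1485 0.123 ] ((531.8641357421875, 145.99383544921875), 44.6885871887207)
pan R ((522.7721557617188, 173.97384643554688), (41.5804443359375, 43.23263168334961), 176.7839813232422) [ 0.6148 -0.111   0.123 ] ((614.6409301757812, -111.62142944335938), 25.686546325683594)
```

```bash
python3 - <<'E'
from h import *
s=dict(np.load('w1.npz'));g=cv2.GaussianBlur(cv2.cvtColor(s['pixels'],cv2.COLOR_RGB2GRAY),(5,5),0)
c=cv2.HoughCircles(g,cv2.HOUGH_GRADIENT_ALT,1,80,param1=120,param2=.7,minRadius=55,maxRadius=72)
for x in c[0]:print(x,ray(s,x[0],x[1],.1225).round(4))
plan([(.519,.104,.20,54),(.519,.104,.124,54,20)],1)
E
```

```text
[306.      170.       63.26201] [0.5276 0.1081 0.1225]
[492.       204.        58.434464] [ 0.5732 -0.0977  0.1225]
{"grip": [1, 1, 1, 1, 1], "xyz": [[0.028, -0.018, 0.16], [0.03, -0.014, 0.16], [0.032, -0.011, 0.16], [0.033, -0.008, 0.159], [0.033, -0.004, 0.16]], "delta_rot": [[0.0, 0.0, -0.139], [0.0, 0.001, -0.139], [0.0, 0.0, -0.14], [0.0, 0.001, -0.139], [0.001, 0.0, -0.14]]}
{"grip": [1, 1, 1, 1], "xyz": [[0.0, 0.0, 0.095], [0.0, 0.0, 0.095], [0.0, 0.0, 0.095], [0.0, 0.0, 0.095]], "delta_rot": [[0.0, 0.0, 0.0], [0.0, 0.0, 0.0], [0.0, 0.0, 0.0], [0.0, 0.0, 0.0]]}
```

Request:
{"op": "drive_tool", "data": {
  "grip": [1, 1, 1, 1, 1],
  "xyz": [
    [0.028, -0.018, 0.16],
    [0.03, -0.014, 0.16],
    [0.032, -0.011, 0.16],
    [0.033, -0.008, 0.16],
    [0.033, -0.004, 0.16]
  ],
  "delta_rot": [
    [0, 0, -0.139],
    [0, 0, -0.139],
    [0, 0, -0.14],
    [0, 0, -0.139],
    [0, 0, -0.14]
  ]
}}

```text
time_s: 2.53
ee_pos: [0.5196, 0.1037, 0.199]
tcp_rot: [[0.585, 0.811, 0.001], [0.811, -0.585, -0.001], [-0.0, 0.001, -1.0]]
contact_force: [1.0, -0.9, 0.2]
grip_width: 0.0851
grasp_force: 0.0
```

Request:
{"op": "drive_tool", "data": {
  "grip": [1, 1, 1, 1, 1],
  "xyz": [
    [0, 0, 0.095],
    [0, 0, 0.095],
    [0, 0, 0.095],
    [0, 0, 0.09],
    [0, 0, 0]
  ],
  "delta_rot": [
    [0, 0, 0],
    [0, 0, 0],
    [0, 0, 0],
    [0, 0, 0],
    [0, 0, 0]
  ]
}}

```text
time_s: 2.95
ee_pos: [0.5175, 0.1028, 0.1225]
tcp_rot: [[0.588, 0.809, -0.006], [0.809, -0.588, -0.003], [-0.006, -0.003, -1.0]]
contact_force: [-0.3, -0.9, 0.0]
grip_width: 0.0854
grasp_force: 0.0
```

```bash
python3 - <<'E'
from h import *
st();s=wrist();save(s,'w2');np.savez('w2',**s)
E
```

```text
t 2.95 p [0.5175 0.1028 0.1225] yaw 53.95 F [-0.33 -0.86  0.04] w 0.0854 gf 0.0 q [-0.06  0.75 -0.38  1.94  0.51  0.55 -1.41]
```

View pics/w2.png

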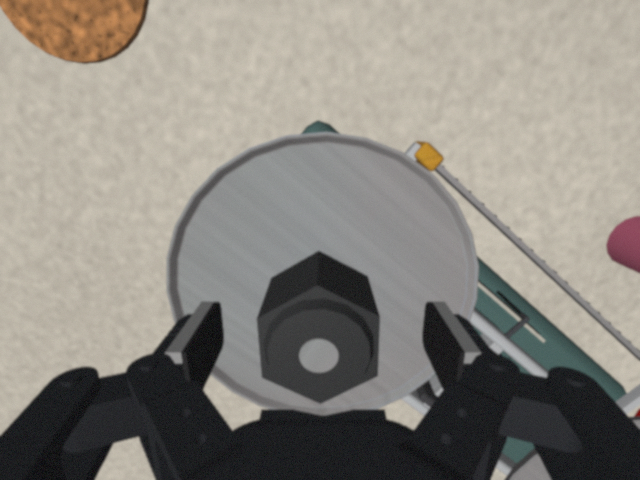

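The jaws straddle the hex squarely: its boss is at (319,355), the fingers at 222 and 424, and the pan rim spans columns 168–477 with its top at row 133.

Request:
{"op": "drive_tool", "data": {
  "grip": [-1, -1, -1, -1, -1],
  "xyz": [
    [0, 0, 0],
    [0, 0, 0],
    [0, 0, 0],
    [0, 0, 0],
    [0, 0, 0]
  ],
  "delta_rot": [
    [0, 0, 0],
    [0, 0, 0],
    [0, 0, 0],
    [0, 0, 0],
    [0, 0, 0]
  ],
  "newtons": 60
}}

```text
time_s: 3.42
ee_pos: [0.5199, 0.1061, 0.1259]
tcp_rot: [[0.586, 0.81, 0.002], [0.81, -0.586, 0.001], [0.002, 0.001, -1.0]]
contact_force: [-0.1, 0.0, 0.4]
grip_width: 0.0427
grasp_force: 66.8
```

```bash
python3 - <<'E'
from h import *
s=dict(np.load('w2.npz'));print('boss',ray(s,319,355,.160).round(4))
g=cv2.cvtColor(s['pixels'],cv2.COLOR_RGB2HSV)
# rim outer edge: bg(sand) vs steel by saturation, sample radial from approx centre
W=[]
im=cv2.GaussianBlur(s['pixels'],(3,3),0).astype(int)
for th in np.radians(np.r_[185:262:4,278:305:4]):
    for r in np.arange(195,110,-.5):
        u,v=322+r*np.cos(th),275+r*np.sin(th)
        px=im[int(round(v)),int(round(u))]
        if px.sum()/3<118 and abs(px[0]-px[2])<14: W.append(ray(s,u,v,.1225)[:2]);break
W=np.array(W)
from scipy.optimize import least_squares
f=least_squares(lambda p:np.hypot(*(W-p[:2]).T)-.071,[.52,.105],loss='soft_l1',f_scale=.001)
print('panL',f.x,len(W),np.abs(f.fun).max(),np.median(np.abs(f.fun)))
f=least_squares(lambda p:np.hypot(*(W-p[:2]).T)-p[2],[.52,.105,.07],loss='soft_l1',f_scale=.001);print(f.x)
st()
E
```

```text
boss [0.5179 0.104  0.16  ]
panL [0.52078268 0.10542968] 27 0.000781908698745809 0.00026133634174527187
[0.52135769 0.10805063 0.06863223]
t 3.42 p [0.5199 0.1061 0.1259] yaw 54.11 F [-0.07  0.04  0.37] w 0.0427 gf 66.8 q [-0.06  0.75 -0.38  1.94  0.51  0.55 -1.41]
```

```bash
cat >> h.py <<'E'
def plan(wps,g,step=32):
    """from the commanded pose kept in cmd.json (readings are noisy); merges waypoints and saves the end pose"""
    p=np.array(json.load(open('cmd.json')));X,A=[],[]
    for w in wps:
        sm=w[4] if len(w)>4 else step
        n=max(1,int(np.ceil(max(np.linalg.norm(np.array(w[:3])-p[:3])*1000/sm,abs(w[3]-p[3])/6)-.02)))
        for k in range(n):
            R=Rd(p[3]);dx=np.round(R.T@((np.array(w[:3])-p[:3])/(n-k))/.2,3);a=round(-(w[3]-p[3])/(n-k)/45,3)
            p[:3]+=R@dx*.2;p[3]-=a*45;X.append((dx+0).tolist());A.append(a+0)
    json.dump(p.tolist(),open('cmd.json','w'));print('end',p.round(4))
    for i in range(0,len(X),5):print('rows',len(X[i:i+5]),X[i:i+5],A[i:i+5] if any(A[i:i+5]) else '')
E
python3 - <<'E'
from h import *
# replay commanded moves so far
p=np.array([.242,-.576,.231]);y=22.75
def ap(x,a=0):
    global p,y;p=p+Rd(y)@np.array(x)*.2;y-=a*45
for _ in range(7):ap([.093,-.113,-.092])
for _ in range(13):ap([.139,-.133,0])
for x,a in zip([[0.028,-0.018,0.16],[0.03,-0.014,0.16],[0.032,-0.011,0.16],[0.033,-0.008,0.16],[0.033,-0.004,0.16]],[-.139,-.139,-.14,-.139,-.14]):ap(x,a)
ap([0,0,.375]);print(p,y);json.dump([*p,y],open('cmd.json','w'))
plan([(.5193,.1045,.165,y,15),(.519,.107,.215,y,32),(.489,.3365,.215,y,36),(.488,.3365,.03,y,32),(.488,.3365,.017,y,6)],-1)
E
```

```text
[0.51978582 0.10623444 0.1248    ] 54.11500000000001
end [4.8800e-01 3.3660e-01 1.7000e-02 5.4115e+01]
rows 5 [[-0.003, 0.001, -0.067], [-0.003, 0.001, -0.067], [-0.002, 0.001, -0.067], [0.004, -0.004, -0.125], [0.005, -0.004, -0.125]] 
rows 5 [[0.12, -0.114, 0.0], [0.12, -0.113, 0.0], [0.12, -0.114, 0.0], [0.12, -0.113, 0.0], [0.121, -0.114, 0.0]] 
rows 5 [[0.12, -0.113, 0.0], [0.121, -0.114, 0.0], [-0.001, -0.001, 0.154], [0.0, -0.001, 0.154], [-0.001, 0.0, 0.154]] 
rows 5 [[0.0, -0.001, 0.154], [-0.001, 0.0, 0.154], [0.0, -0.001, 0.155], [0.0, 0.0, 0.022], [0.0, 0.0, 0.021]] 
rows 1 [[0.0, 0.0, 0.022]]
```

Request:
{"op": "drive_tool", "data": {
  "grip": [-1, -1, -1, -1, -1],
  "xyz": [
    [0, 0, -0.067],
    [0, 0, -0.067],
    [0, 0, -0.067],
    [0, 0, -0.125],
    [0, 0, -0.125]
  ],
  "delta_rot": [
    [0, 0, 0],
    [0, 0, 0],
    [0, 0, 0],
    [0, 0, 0],
    [0, 0, 0]
  ]
}}

```text
time_s: 3.83
ee_pos: [0.5181, 0.1049, 0.2151]
tcp_rot: [[0.586, 0.81, -0.004], [0.81, -0.586, -0.001], [-0.003, -0.002, -1.0]]
contact_force: [0.6, 0.2, -4.8]
grip_width: 0.0428
grasp_force: 66.0
```

Request:
{"op": "drive_tool", "data": {
  "grip": [-1, -1, -1, -1, -1],
  "xyz": [
    [0.12, -0.114, 0],
    [0.12, -0.114, 0],
    [0.12, -0.114, 0],
    [0.12, -0.114, 0],
    [0.12, -0.114, 0]
  ],
  "delta_rot": [
    [0, 0, 0],
    [0, 0, 0],
    [0, 0, 0],
    [0, 0, 0],
    [0, 0, 0]
  ]
}}

```text
time_s: 4.25
ee_pos: [0.4966, 0.2704, 0.2148]
tcp_rot: [[0.587, 0.81, -0.001], [0.81, -0.587, -0.002], [-0.002, -0.0, -1.0]]
contact_force: [0.6, -0.3, -5.0]
grip_width: 0.0431
grasp_force: 66.2
```

Request:
{"op": "drive_tool", "data": {
  "grip": [-1, -1, -1, -1, -1],
  "xyz": [
    [0.12, -0.114, 0],
    [0.12, -0.114, 0],
    [0, 0, 0.154],
    [0, 0, 0.154],
    [0, 0, 0.154]
  ],
  "delta_rot": [
    [0, 0, 0],
    [0, 0, 0],
    [0, 0, 0],
    [0, 0, 0],
    [0, 0, 0]
  ]
}}

```text
time_s: 4.67
ee_pos: [0.4882, 0.3355, 0.1215]
tcp_rot: [[0.585, 0.811, -0.0], [0.811, -0.585, -0.001], [-0.001, 0.0, -1.0]]
contact_force: [-0.5, -1.1, -4.9]
grip_width: 0.043
grasp_force: 66.1
```

Request:
{"op": "drive_tool", "data": {
  "grip": [-1, -1, -1, -1, -1],
  "xyz": [
    [0, 0, 0.154],
    [0, 0, 0.154],
    [0, 0, 0.154],
    [0, 0, 0.02],
    [0, 0, 0.02]
  ],
  "delta_rot": [
    [0, 0, 0],
    [0, 0, 0],
    [0, 0, 0],
    [0, 0, 0],
    [0, 0, 0]
  ]
}}

```text
time_s: 5.08
ee_pos: [0.4875, 0.3341, 0.0209]
tcp_rot: [[0.586, 0.81, -0.003], [0.81, -0.586, -0.003], [-0.004, -0.001, -1.0]]
contact_force: [0.3, -0.5, -4.3]
grip_width: 0.0429
grasp_force: 65.9
```

Request:
{"op": "drive_tool", "data": {
  "grip": [-1, -1, -1],
  "xyz": [
    [0, 0, 0.02],
    [0, 0, 0],
    [0, 0, 0]
  ],
  "delta_rot": [
    [0, 0, 0],
    [0, 0, 0],
    [0, 0, 0]
  ]
}}

```text
time_s: 5.33
ee_pos: [0.4897, 0.3361, 0.02]
tcp_rot: [[0.587, 0.81, 0.002], [0.81, -0.587, 0.002], [0.003, 0.001, -1.0]]
contact_force: [-0.4, -0.3, -4.5]
grip_width: 0.0431
grasp_force: 66.0
```

```bash
python3 - <<'E'
from h import *
st();s=wrist();save(s,'w3');np.savez('w3',**s)
E
```

```text
t 5.33 p [0.4897 0.3361 0.02  ] yaw 54.08 F [-0.36 -0.26 -4.51] w 0.0431 gf 66.0 q [-0.52  0.97 -0.29  1.79  0.54  0.47 -1.8 ]
```

View pics/w3.png

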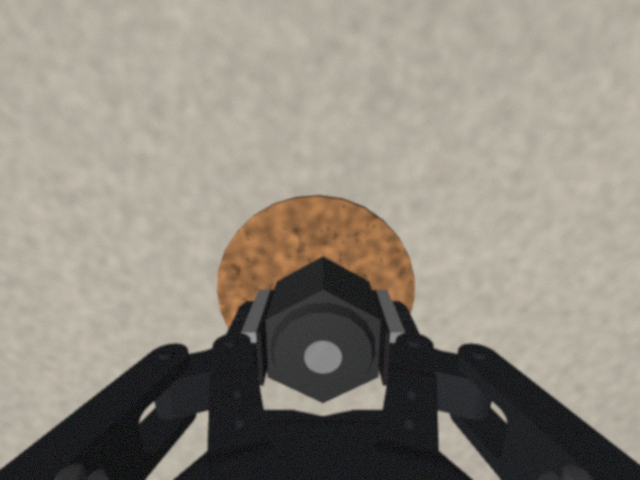

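The hex is held upright over the cork pad (columns 218–414, top edge at row 195). I'll fit the pad centre.

```bash
cat >> h.py <<'E'
from scipy.optimize import least_squares
def circ(W,r):
    f=least_squares(lambda p:np.hypot(*(W-p[:2]).T)-r,W.mean(0),loss='soft_l1',f_scale=.001);return f.x,np.median(np.abs(f.fun))
def cs(s):  # camera pose from the commanded TCP pose
    p=json.load(open('cmd.json'));T=np.eye(4);T[:3,:3]=Rd(p[3]);T[:3,3]=p[:3];s['world_from_camera']=T@s['hand_eye'];return s
E
python3 - <<'E'
from h import *
json.dump([.488,.336,.0178,54.1],open('cmd.json','w'))
s=cs(dict(np.load('w3.npz')));hsv=cv2.cvtColor(s['pixels'],cv2.COLOR_RGB2HSV)
m=cv2.inRange(hsv,(5,90,60),(25,255,255));W=[]
for v in range(196,300,4):
    u=np.where(m[v])[0]
    if len(u)>20:W+=[ray(s,u[0]-.5,v,.006)[:2],ray(s,u[-1]+.5,v,.006)[:2]]
print(circ(np.array(W),.05));print(ray(s,322,357,.055))
E
```

```text
(array([0.48483278, 0.33611185]), np.float64(0.0007127424059391978))
[0.48849229 0.3355605  0.055     ]
```

Request:
{"op": "drive_tool", "data": {
  "grip": [-1, -1, -1, -1],
  "xyz": [
    [0, 0, 0.008],
    [0, 0, 0.008],
    [0, 0, 0.005],
    [0, 0, 0]
  ],
  "delta_rot": [
    [0, 0, 0],
    [0, 0, 0],
    [0, 0, 0],
    [0, 0, 0]
  ]
}}

```text
time_s: 5.72
ee_pos: [0.4887, 0.3352, 0.0143]
tcp_rot: [[0.586, 0.81, -0.0], [0.81, -0.586, -0.0], [-0.0, 0.0, -1.0]]
contact_force: [0.5, -0.8, -4.5]
grip_width: 0.0429
grasp_force: 66.1
```

Request:
{"op": "drive_tool", "data": {
  "grip": [-1, -1],
  "xyz": [
    [0, 0, 0.005],
    [0, 0, 0]
  ],
  "delta_rot": [
    [0, 0, 0],
    [0, 0, 0]
  ]
}}

```text
time_s: 5.88
ee_pos: [0.4888, 0.3354, 0.0134]
tcp_rot: [[0.586, 0.81, 0.0], [0.81, -0.586, -0.0], [0.0, 0.0, -1.0]]
contact_force: [0.1, -0.4, -3.0]
grip_width: 0.0433
grasp_force: 66.4
```

Request:
{"op": "drive_tool", "data": {
  "grip": [-1, -1],
  "xyz": [
    [0, 0, 0.003],
    [0, 0, 0]
  ],
  "delta_rot": [
    [0, 0, 0],
    [0, 0, 0]
  ]
}}

```text
time_s: 6.05
ee_pos: [0.4888, 0.3354, 0.0134]
tcp_rot: [[0.586, 0.81, 0.001], [0.81, -0.586, -0.0], [0.0, 0.0, -1.0]]
contact_force: [-2.7, -1.2, 4.5]
grip_width: 0.0434
grasp_force: 67.1
```

Request:
{"op": "drive_tool", "data": {
  "grip": [-1, -1],
  "xyz": [
    [0, 0, 0.003],
    [0, 0, 0]
  ],
  "delta_rot": [
    [0, 0, 0],
    [0, 0, 0]
  ]
}}

```text
time_s: 6.22
ee_pos: [0.4888, 0.3354, 0.0133]
tcp_rot: [[0.586, 0.81, 0.001], [0.81, -0.586, -0.0], [0.0, 0.001, -1.0]]
contact_force: [-2.7, -2.5, 9.2]
grip_width: 0.043
grasp_force: 68.0
```

```bash
python3 - <<'E'
from h import *
json.dump([.488,.336,.0122,54.1],open('cmd.json','w'))
plan([(.488,.336,.072,54.1,20),(.488,.336,.212,54.1,35),(.576,-.100,.212,54.1,40.5)],1)
E
```

```text
end [ 0.576  -0.1001  0.212  54.1   ]
rows 5 [[0.0, 0.0, -0.1], [0.0, 0.0, -0.099], [0.0, 0.0, -0.1], [0.0, 0.0, -0.175], [0.0, 0.0, -0.175]] 
rows 5 [[0.0, 0.0, -0.175], [0.0, 0.0, -0.175], [-0.137, 0.149, 0.0], [-0.137, 0.149, 0.0], [-0.137, 0.149, 0.0]] 
rows 5 [[-0.137, 0.148, 0.0], [-0.137, 0.149, 0.0], [-0.137, 0.148, 0.0], [-0.137, 0.149, 0.0], [-0.137, 0.148, 0.0]] 
rows 3 [[-0.137, 0.149, 0.0], [-0.137, 0.148, 0.0], [-0.138, 0.149, 0.0]]
```

Request:
{"op": "drive_tool", "data": {
  "grip": [-1, 1, 1, 1, 1],
  "xyz": [
    [0, 0, -0.004],
    [0, 0, 0],
    [0, 0, 0],
    [0, 0, 0],
    [0, 0, 0]
  ],
  "delta_rot": [
    [0, 0, 0],
    [0, 0, 0],
    [0, 0, 0],
    [0, 0, 0],
    [0, 0, 0]
  ]
}}

```text
time_s: 6.63
ee_pos: [0.489, 0.3356, 0.0129]
tcp_rot: [[0.586, 0.81, 0.0], [0.81, -0.586, 0.0], [0.001, 0.0, -1.0]]
contact_force: [-0.6, -0.2, 0.8]
grip_width: 0.0854
grasp_force: 0.0
```

Request:
{"op": "drive_tool", "data": {
  "grip": [1, 1, 1, 1, 1],
  "xyz": [
    [0, 0, -0.1],
    [0, 0, -0.1],
    [0, 0, -0.1],
    [0, 0, -0.175],
    [0, 0, -0.175]
  ],
  "delta_rot": [
    [0, 0, 0],
    [0, 0, 0],
    [0, 0, 0],
    [0, 0, 0],
    [0, 0, 0]
  ]
}}

```text
time_s: 7.05
ee_pos: [0.4881, 0.3349, 0.1433]
tcp_rot: [[0.586, 0.81, -0.002], [0.81, -0.586, -0.001], [-0.002, -0.001, -1.0]]
contact_force: [1.3, 0.0, 0.5]
grip_width: 0.0855
grasp_force: 0.0
```

Request:
{"op": "drive_tool", "data": {
  "grip": [1, 1, 1, 1, 1],
  "xyz": [
    [0, 0, -0.175],
    [0, 0, -0.175],
    [-0.137, 0.149, 0],
    [-0.137, 0.149, 0],
    [-0.137, 0.149, 0]
  ],
  "delta_rot": [
    [0, 0, 0],
    [0, 0, 0],
    [0, 0, 0],
    [0, 0, 0],
    [0, 0, 0]
  ]
}}

```text
time_s: 7.47
ee_pos: [0.5133, 0.2157, 0.2138]
tcp_rot: [[0.585, 0.811, 0.002], [0.811, -0.585, 0.001], [0.002, 0.001, -1.0]]
contact_force: [0.9, -1.1, 0.2]
grip_width: 0.0856
grasp_force: 0.0
```

Request:
{"op": "drive_tool", "data": {
  "grip": [1, 1, 1, 1, 1],
  "xyz": [
    [-0.137, 0.149, 0],
    [-0.137, 0.149, 0],
    [-0.137, 0.149, 0],
    [-0.137, 0.149, 0],
    [-0.137, 0.148, 0]
  ],
  "delta_rot": [
    [0, 0, 0],
    [0, 0, 0],
    [0, 0, 0],
    [0, 0, 0],
    [0, 0, 0]
  ]
}}

```text
time_s: 7.88
ee_pos: [0.5533, 0.0161, 0.213]
tcp_rot: [[0.586, 0.81, 0.0], [0.81, -0.586, -0.0], [0.0, 0.0, -1.0]]
contact_force: [0.5, 0.2, 0.1]
grip_width: 0.0855
grasp_force: 0.0
```

Request:
{"op": "drive_tool", "data": {
  "grip": [1, 1, 1, 1, 1],
  "xyz": [
    [-0.137, 0.148, 0],
    [-0.137, 0.148, 0],
    [-0.138, 0.148, 0],
    [0, 0, 0],
    [0, 0, 0]
  ],
  "delta_rot": [
    [0, 0, 0],
    [0, 0, 0],
    [0, 0, 0],
    [0, 0, 0],
    [0, 0, 0]
  ]
}}

```text
time_s: 8.3
ee_pos: [0.5767, -0.1047, 0.2123]
tcp_rot: [[0.592, 0.806, -0.0], [0.806, -0.592, -0.002], [-0.001, 0.001, -1.0]]
contact_force: [0.3, 0.9, -0.6]
grip_width: 0.0855
grasp_force: 0.0
```

```bash
python3 - <<'E'
from h import *
st();s=cs(wrist());save(s,'w4');np.savez('w4',**s)
E
```

```text
t 8.3 p [ 0.5767 -0.1047  0.2123] yaw 53.7 F [ 0.35  0.85 -0.58] w 0.0855 gf 0.0 q [ 0.39  0.7  -0.51  1.7   0.43  0.86 -0.93]
```

View pics/w4.png

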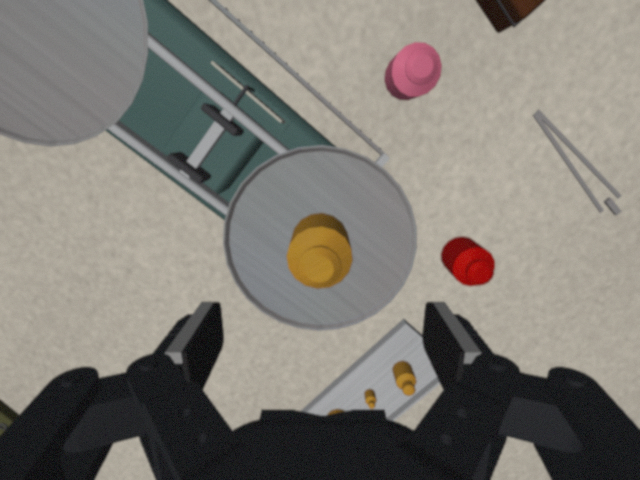

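The brass 500 g stands at knob (319,267), with its pan at (320,237) and radius about 95. The red and pink pieces lie off the balance. The small tray weight is at (370,398).

```bash
cat >> h.py <<'E'
def rim(s,c,r0,r1,angs,z,thr=118):
    im=cv2.GaussianBlur(s['pixels'],(3,3),0).astype(int);W=[]
    for th in np.radians(angs):
        for r in np.arange(r1,r0,-.5):
            u,v=c[0]+r*np.cos(th),c[1]+r*np.sin(th);px=im[int(round(v)),int(round(u))]
            if px.sum()/3<thr and abs(px[0]-px[2])<14: W.append(ray(s,u,v,z)[:2]);break
    return circ(np.array(W),.071),len(W)
E
python3 - <<'E'
from h import *
s=dict(np.load('w4.npz'));hsv=cv2.cvtColor(s['pixels'],cv2.COLOR_RGB2HSV);P=pts(s)
print('panR',rim(s,(320,237),80,110,np.r_[-55:150:5],.117))
print('panfloor z',np.median(P[190:205,300:340,2]),'Lpan',np.median(P[20:60,30:90,2]))
k=P[255:280,305:335];print('knob z',np.percentile(k[...,2],[50,90]),ray(s,319.5,267,.170))
print('std TCP proj check',[ray(s,*a,.152).round(4).tolist() for a in((289,250),(352,250))])
E
```

```text
panR ((array([ 0.57188148, -0.09383022]), np.float64(0.0010343259037414176)), 19)
panfloor z 0.11309634232811848 Lpan 0.1254919576703694
knob z [0.16898703 0.16978058] [ 0.5768868  -0.09737688  0.17      ]
std TCP proj check [[0.5638, -0.0829, 0.152], [0.5955, -0.1058, 0.152]]
```

Request:
{"op": "drive_tool", "data": {
  "grip": [1, 1, 1, 1, 1],
  "xyz": [
    [0.013, 0, 0.1],
    [0, 0, 0.1],
    [0, 0, 0.1],
    [0, 0, 0.1],
    [0, 0, 0.065]
  ],
  "delta_rot": [
    [0, 0, 0],
    [0, 0, 0],
    [0, 0, 0],
    [0, 0, 0],
    [0, 0, 0]
  ]
}}

```text
time_s: 8.77
ee_pos: [0.5774, -0.0958, 0.1184]
tcp_rot: [[0.583, 0.812, -0.002], [0.812, -0.583, 0.001], [0.0, -0.002, -1.0]]
contact_force: [0.1, 0.1, 0.2]
grip_width: 0.0856
grasp_force: 0.0
```

Request:
{"op": "drive_tool", "data": {
  "grip": [1, 1, 1],
  "xyz": [
    [0, 0, 0],
    [0, 0, 0],
    [0, 0, 0]
  ],
  "delta_rot": [
    [0, 0, 0],
    [0, 0, 0],
    [0, 0, 0]
  ]
}}

```text
time_s: 9.02
ee_pos: [0.5791, -0.0971, 0.1209]
tcp_rot: [[0.585, 0.811, 0.002], [0.811, -0.585, 0.001], [0.002, 0.001, -1.0]]
contact_force: [0.4, 0.9, -0.3]
grip_width: 0.0854
grasp_force: 0.0
```

```bash
python3 - <<'E'
from h import *
c=json.load(open('cmd.json'));p=np.array(c[:3])+Rd(54.1)@[.0026,0,.093];json.dump([*p,54.1],open('cmd.json','w'));print(p)
st();s=cs(wrist());save(s,'w5');np.savez('w5',**s)
E
```

```text
[ 0.57755828 -0.09794621  0.119     ]
t 9.02 p [ 0.5791 -0.0971  0.1209] yaw 54.21 F [ 0.4   0.89 -0.27] w 0.0854 gf 0.0 q [ 0.34  0.82 -0.44  1.77  0.52  0.67 -1.02]
```

View pics/w5.png

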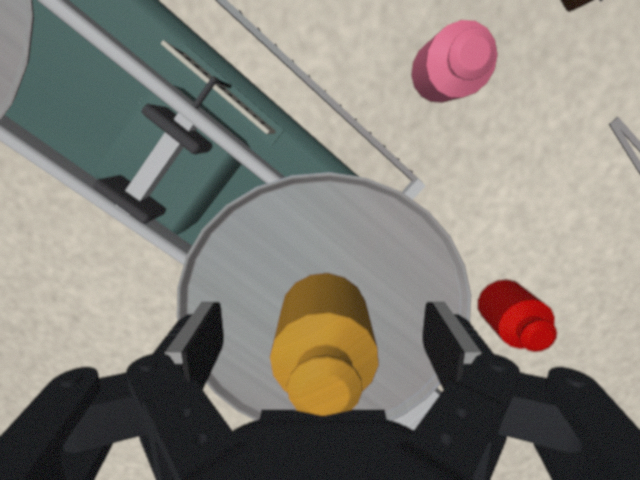

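The standard is centred between the jaws (columns 270–378), and the pan rim spans 178–470. Closing.

Request:
{"op": "drive_tool", "data": {
  "grip": [-1, -1, -1, -1, -1],
  "xyz": [
    [0, 0, 0],
    [0, 0, 0],
    [0, 0, 0],
    [0, 0, 0],
    [0, 0, 0]
  ],
  "delta_rot": [
    [0, 0, 0],
    [0, 0, 0],
    [0, 0, 0],
    [0, 0, 0],
    [0, 0, 0]
  ],
  "newtons": 60
}}

```text
time_s: 9.48
ee_pos: [0.5787, -0.0988, 0.1207]
tcp_rot: [[0.586, 0.81, 0.001], [0.81, -0.586, -0.0], [0.0, 0.001, -1.0]]
contact_force: [-0.7, 0.4, 5.3]
grip_width: 0.0404
grasp_force: 59.9
```

```bash
python3 - <<'E'
from h import *
s=dict(np.load('w5.npz'))
for thr in(110,118,125):print('panR',rim(s,(324,300),125,165,np.r_[-178:-8:4],.117,thr))
print('std knob',ray(s,324,386,.170))
s=cs(dict(np.load('w2.npz')));T=np.eye(4);T[:3,:3]=Rd(54.1);T[:3,3]=[.5198,.1062,.1248];s['world_from_camera']=T@s['hand_eye']
for thr in(110,118,125):print('panL',rim(s,(322,275),110,195,np.r_[185:262:4,278:305:4],.1225,thr))
c=np.array(json.load(open('cmd.json')));plan([(*c[:2],.164,54.1,15),(*c[:2],.214,54.1,25)],1)
E
```

```text
panR ((array([ 0.5797689 , -0.09835596]), np.float64(0.0032760017839814776)), 23)
panR ((array([ 0.57188379, -0.09965108]), np.float64(0.00424129238147343)), 27)
panR ((array([ 0.57122457, -0.0996324 ]), np.float64(0.0033464711949030695)), 34)
std knob [ 0.57811721 -0.09941393  0.17      ]
panL ((array([0.52247108, 0.10899997]), np.float64(0.00025299571589391945)), 27)
panL ((array([0.52269147, 0.10920582]), np.float64(0.00016503274039285365)), 27)
panL ((array([0.52287305, 0.10940979]), np.float64(0.0001556965120567272)), 27)
end [ 0.5776 -0.0979  0.214  54.1   ]
rows 5 [[0.0, 0.0, -0.075], [0.0, 0.0, -0.075], [0.0, 0.0, -0.075], [0.0, 0.0, -0.125], [0.0, 0.0, -0.125]]
```

Request:
{"op": "drive_tool", "data": {
  "grip": [-1, -1, -1, -1, -1],
  "xyz": [
    [0, 0, -0.075],
    [0, 0, -0.075],
    [0, 0, -0.075],
    [0, 0, -0.125],
    [0, 0, -0.125]
  ],
  "delta_rot": [
    [0, 0, 0],
    [0, 0, 0],
    [0, 0, 0],
    [0, 0, 0],
    [0, 0, 0]
  ]
}}

```text
time_s: 9.9
ee_pos: [0.5766, -0.0988, 0.2142]
tcp_rot: [[0.586, 0.81, -0.004], [0.81, -0.586, 0.0], [-0.002, -0.004, -1.0]]
contact_force: [0.3, -0.4, -4.8]
grip_width: 0.0402
grasp_force: 61.7
```

```bash
python3 - <<'E'
from h import *
st();plan([(.5225,.1095,.214,54.1,32),(.5225,.1095,.165,54.1,20)],1)
E
```

```text
t 9.9 p [ 0.5766 -0.0988  0.2142] yaw 54.1 F [ 0.31 -0.39 -4.82] w 0.0402 gf 61.7 q [ 0.38  0.69 -0.51  1.69  0.42  0.87 -0.93]
end [ 0.5226  0.1095  0.165  54.1   ]
rows 5 [[0.097, -0.119, 0.0], [0.097, -0.119, 0.0], [0.097, -0.119, 0.0], [0.097, -0.119, 0.0], [0.097, -0.118, 0.0]] 
rows 5 [[0.097, -0.119, 0.0], [0.097, -0.118, 0.0], [0.0, 0.0, 0.082], [0.0, 0.0, 0.082], [0.0, 0.0, 0.081]]
```

Request:
{"op": "drive_tool", "data": {
  "grip": [-1, -1, -1, -1, -1],
  "xyz": [
    [0.097, -0.119, 0],
    [0.097, -0.119, 0],
    [0.097, -0.119, 0],
    [0.097, -0.119, 0],
    [0.097, -0.118, 0]
  ],
  "delta_rot": [
    [0, 0, 0],
    [0, 0, 0],
    [0, 0, 0],
    [0, 0, 0],
    [0, 0, 0]
  ]
}}

```text
time_s: 10.32
ee_pos: [0.5375, 0.0505, 0.2141]
tcp_rot: [[0.587, 0.81, -0.002], [0.81, -0.587, -0.0], [-0.002, -0.001, -1.0]]
contact_force: [0.2, 1.1, -4.9]
grip_width: 0.0404
grasp_force: 61.8
```

Request:
{"op": "drive_tool", "data": {
  "grip": [-1, -1, -1, -1, -1],
  "xyz": [
    [0.097, -0.119, 0],
    [0.097, -0.118, 0],
    [0, 0, 0.082],
    [0, 0, 0.082],
    [0, 0, 0.081]
  ],
  "delta_rot": [
    [0, 0, 0],
    [0, 0, 0],
    [0, 0, 0],
    [0, 0, 0],
    [0, 0, 0]
  ]
}}

```text
time_s: 10.73
ee_pos: [0.5224, 0.1093, 0.1648]
tcp_rot: [[0.585, 0.811, -0.001], [0.811, -0.585, -0.001], [-0.001, -0.001, -1.0]]
contact_force: [-0.3, -0.3, -5.2]
grip_width: 0.0398
grasp_force: 61.8
```

Request:
{"op": "drive_tool", "data": {
  "grip": [-1, -1, -1],
  "xyz": [
    [0, 0, 0],
    [0, 0, 0],
    [0, 0, 0]
  ],
  "delta_rot": [
    [0, 0, 0],
    [0, 0, 0],
    [0, 0, 0]
  ]
}}

```text
time_s: 10.98
ee_pos: [0.5235, 0.1089, 0.1662]
tcp_rot: [[0.587, 0.81, 0.0], [0.81, -0.587, 0.0], [0.0, 0.0, -1.0]]
contact_force: [0.7, 0.2, -4.9]
grip_width: 0.0399
grasp_force: 62.0
```

```bash
python3 - <<'E'
from h import *
st();s=cs(wrist());save(s,'w6');np.savez('w6',**s)
E
```

```text
t 10.98 p [0.5235 0.1089 0.1662] yaw 54.08 F [ 0.68  0.15 -4.85] w 0.0399 gf 62.0 q [-0.02  0.69 -0.44  1.9   0.47  0.66 -1.38]
```

View pics/w6.png

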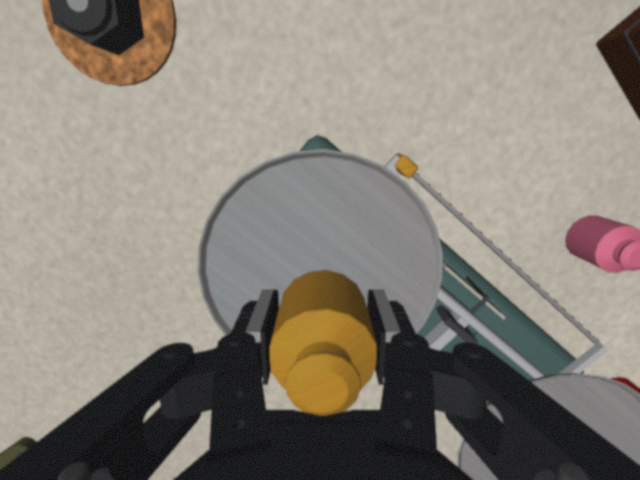

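The standard is held upright at knob (322,385) above the left pan (rim columns 199–443), and the hex stands on the cork pad.

```bash
python3 - <<'E'
from h import *
s=dict(np.load('w6.npz'));P=pts(s);z=np.median(P[190:230,260:380,2]);print('floor z',z)
for thr in(110,118,125):print('panL',rim(s,(321,262),95,140,np.r_[170:262:4,278:310:4],z+.003,thr))
print('std knob',ray(s,322,386,.165+.051))
E
```

```text
floor z 0.12056040821543414
panL ((array([0.5201853 , 0.10564962]), np.float64(0.0004240319786110447)), 31)
panL ((array([0.520353  , 0.10603531]), np.float64(0.00039204121030284034)), 31)
panL ((array([0.5204225, 0.1062615]), np.float64(0.00036550822651840176)), 31)
std knob [0.52260004 0.10842173 0.216     ]
```

Request:
{"op": "drive_tool", "data": {
  "grip": [-1, -1, -1, -1, -1],
  "xyz": [
    [-0.012, 0, 0.05],
    [0, 0, 0.05],
    [0, 0, 0.04],
    [0, 0, 0.02],
    [0, 0, 0]
  ],
  "delta_rot": [
    [0, 0, 0],
    [0, 0, 0],
    [0, 0, 0],
    [0, 0, 0],
    [0, 0, 0]
  ]
}}

```text
time_s: 11.45
ee_pos: [0.5214, 0.1068, 0.133]
tcp_rot: [[0.586, 0.81, -0.002], [0.81, -0.586, -0.001], [-0.001, -0.001, -1.0]]
contact_force: [-0.0, 0.1, -4.3]
grip_width: 0.0399
grasp_force: 62.0
```

Request:
{"op": "drive_tool", "data": {
  "grip": [-1, -1, -1, -1, -1],
  "xyz": [
    [0, 0, 0.005],
    [0, 0, 0.005],
    [0, 0, 0.005],
    [0, 0, 0.005],
    [0, 0, 0.005]
  ],
  "delta_rot": [
    [0, 0, 0],
    [0, 0, 0],
    [0, 0, 0],
    [0, 0, 0],
    [0, 0, 0]
  ]
}}

```text
time_s: 11.87
ee_pos: [0.5221, 0.107, 0.129]
tcp_rot: [[0.586, 0.81, 0.001], [0.81, -0.586, 0.0], [0.0, 0.0, -1.0]]
contact_force: [-0.6, 0.5, -4.8]
grip_width: 0.0402
grasp_force: 62.0
```

Request:
{"op": "drive_tool", "data": {
  "grip": [-1, -1, -1, -1, -1],
  "xyz": [
    [0, 0, 0.005],
    [0, 0, 0.005],
    [0, 0, 0.005],
    [0, 0, 0.005],
    [0, 0, 0]
  ],
  "delta_rot": [
    [0, 0, 0],
    [0, 0, 0],
    [0, 0, 0],
    [0, 0, 0],
    [0, 0, 0]
  ]
}}

```text
time_s: 12.28
ee_pos: [0.5218, 0.1069, 0.1247]
tcp_rot: [[0.586, 0.81, -0.0], [0.81, -0.586, -0.0], [-0.0, -0.0, -1.0]]
contact_force: [-0.1, -0.4, -5.1]
grip_width: 0.0402
grasp_force: 62.1
```

Request:
{"op": "drive_tool", "data": {
  "grip": [-1, -1, -1, -1],
  "xyz": [
    [0, 0, 0.005],
    [0, 0, 0.005],
    [0, 0, 0.005],
    [0, 0, 0]
  ],
  "delta_rot": [
    [0, 0, 0],
    [0, 0, 0],
    [0, 0, 0],
    [0, 0, 0]
  ]
}}

```text
time_s: 12.62
ee_pos: [0.5218, 0.1069, 0.1217]
tcp_rot: [[0.586, 0.81, -0.0], [0.81, -0.586, -0.0], [-0.0, -0.0, -1.0]]
contact_force: [0.0, -0.7, -4.6]
grip_width: 0.04
grasp_force: 62.1
```

Request:
{"op": "drive_tool", "data": {
  "grip": [-1, -1, -1],
  "xyz": [
    [0, 0, 0.005],
    [0, 0, 0.005],
    [0, 0, 0]
  ],
  "delta_rot": [
    [0, 0, 0],
    [0, 0, 0],
    [0, 0, 0]
  ]
}}

```text
time_s: 12.87
ee_pos: [0.5219, 0.1069, 0.1207]
tcp_rot: [[0.586, 0.81, 0.001], [0.81, -0.586, -0.001], [-0.0, 0.001, -1.0]]
contact_force: [-2.3, -0.5, 3.4]
grip_width: 0.0401
grasp_force: 62.9
```

Request:
{"op": "drive_tool", "data": {
  "grip": [-1, 1, 1, 1, 1],
  "xyz": [
    [0, 0, -0.003],
    [0, 0, 0],
    [0, 0, 0],
    [0, 0, 0],
    [0, 0, 0]
  ],
  "delta_rot": [
    [0, 0, 0],
    [0, 0, 0],
    [0, 0, 0],
    [0, 0, 0],
    [0, 0, 0]
  ]
}}

```text
time_s: 13.28
ee_pos: [0.5222, 0.1071, 0.1206]
tcp_rot: [[0.586, 0.81, 0.001], [0.81, -0.586, 0.0], [0.001, 0.0, -1.0]]
contact_force: [0.3, -0.3, 0.9]
grip_width: 0.0847
grasp_force: 0.0
```

```bash
python3 - <<'E'
from h import *
st();p=np.array([.5226,.1095,.1196])+Rd(54.1)@[-.0024,0,0];json.dump([*p,54.1],open('cmd.json','w'))
s=cs(wrist());np.savez('w7',**s)
P=pts(s);z=np.median(P[140:200,260:380,2]);print(z)
print('panL',rim(s,(321,275),110,195,np.r_[185:262:4,278:305:4],.117),'std',ray(s,324,386,.17))
plan([(*p[:2],.16,54.1,13),(*p[:2],.22,54.1,30),(.488,.336,.22,54.1,40),(.488,.336,.09,54.1,35),(.488,.336,.0126,54.1,20)],1)
save(s,'w7')
E
```

```text
t 13.28 p [0.5222 0.1071 0.1206] yaw 54.1 F [ 0.3  -0.31  0.86] w 0.0847 gf 0.0 q [-0.06  0.76 -0.39  1.94  0.52  0.55 -1.43]
0.1123311094210714
panL ((array([0.52040912, 0.10603677]), np.float64(0.00030212302455577544)), 27) std [0.52145552 0.10567407 0.17      ]
end [4.88e-01 3.36e-01 1.26e-02 5.41e+01]
rows 5 [[0.0, 0.0, -0.05], [0.0, 0.0, -0.051], [0.0, 0.0, -0.051], [0.0, 0.0, -0.05], [0.0, 0.0, -0.15]] 
rows 5 [[0.0, 0.0, -0.15], [0.138, -0.134, 0.0], [0.138, -0.134, 0.0], [0.138, -0.134, 0.0], [0.138, -0.134, 0.0]] 
rows 5 [[0.138, -0.134, 0.0], [0.138, -0.134, 0.0], [0.0, 0.0, 0.162], [0.0, 0.0, 0.163], [0.0, 0.0, 0.162]] 
rows 5 [[0.0, 0.0, 0.163], [0.0, 0.0, 0.097], [0.0, 0.0, 0.097], [0.0, 0.0, 0.096], [0.0, 0.0, 0.097]]
```

View pics/w7.png

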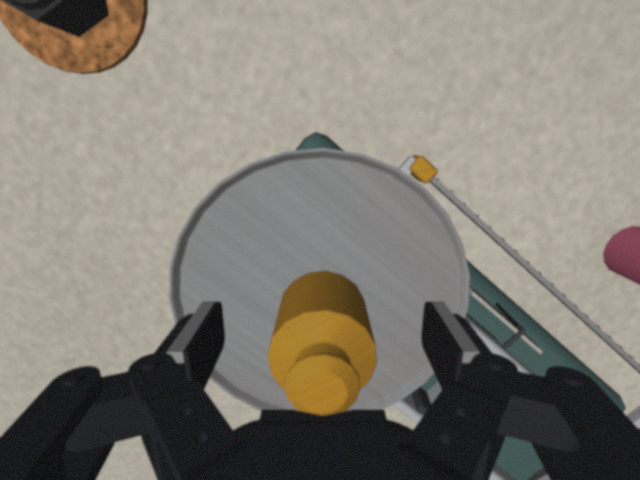

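The standard stands upright at (323,350), free of the jaws and within about 2 mm of the pan centre. Next is the hex.

Request:
{"op": "drive_tool", "data": {
  "grip": [1, 1, 1, 1, 1],
  "xyz": [
    [0, 0, -0.05],
    [0, 0, -0.05],
    [0, 0, -0.05],
    [0, 0, -0.05],
    [0, 0, -0.15]
  ],
  "delta_rot": [
    [0, 0, 0],
    [0, 0, 0],
    [0, 0, 0],
    [0, 0, 0],
    [0, 0, 0]
  ]
}}

```text
time_s: 13.75
ee_pos: [0.52, 0.1061, 0.1896]
tcp_rot: [[0.586, 0.81, -0.005], [0.81, -0.586, -0.002], [-0.004, -0.003, -1.0]]
contact_force: [0.3, -0.4, 0.0]
grip_width: 0.0855
grasp_force: 0.0
```

Request:
{"op": "drive_tool", "data": {
  "grip": [1, 1, 1, 1, 1],
  "xyz": [
    [0, 0, -0.15],
    [0.138, -0.134, 0],
    [0.138, -0.134, 0],
    [0.138, -0.134, 0],
    [0.138, -0.134, 0]
  ],
  "delta_rot": [
    [0, 0, 0],
    [0, 0, 0],
    [0, 0, 0],
    [0, 0, 0],
    [0, 0, 0]
  ]
}}

```text
time_s: 14.17
ee_pos: [0.4997, 0.2607, 0.2221]
tcp_rot: [[0.587, 0.809, 0.002], [0.809, -0.587, 0.001], [0.002, 0.001, -1.0]]
contact_force: [0.8, 0.4, -0.9]
grip_width: 0.0852
grasp_force: 0.0
```

Request:
{"op": "drive_tool", "data": {
  "grip": [1, 1, 1, 1, 1],
  "xyz": [
    [0.138, -0.134, 0],
    [0.138, -0.134, 0],
    [0, 0, 0.162],
    [0, 0, 0.162],
    [0, 0, 0.162]
  ],
  "delta_rot": [
    [0, 0, 0],
    [0, 0, 0],
    [0, 0, 0],
    [0, 0, 0],
    [0, 0, 0]
  ]
}}

```text
time_s: 14.58
ee_pos: [0.489, 0.3369, 0.1238]
tcp_rot: [[0.585, 0.811, 0.002], [0.811, -0.585, 0.002], [0.003, 0.001, -1.0]]
contact_force: [0.6, -0.9, -0.9]
grip_width: 0.0857
grasp_force: 0.0
```

Request:
{"op": "drive_tool", "data": {
  "grip": [1, 1, 1, 1, 1],
  "xyz": [
    [0, 0, 0.162],
    [0, 0, 0.097],
    [0, 0, 0.097],
    [0, 0, 0.096],
    [0, 0, 0.097]
  ],
  "delta_rot": [
    [0, 0, 0],
    [0, 0, 0],
    [0, 0, 0],
    [0, 0, 0],
    [0, 0, 0]
  ]
}}

```text
time_s: 15.0
ee_pos: [0.4893, 0.3358, 0.0136]
tcp_rot: [[0.587, 0.81, 0.001], [0.81, -0.587, 0.001], [0.001, 0.0, -1.0]]
contact_force: [-0.2, 0.9, 0.1]
grip_width: 0.0858
grasp_force: 0.0
```

Request:
{"op": "drive_tool", "data": {
  "grip": [1, 1, 1],
  "xyz": [
    [0, 0, 0],
    [0, 0, 0],
    [0, 0, 0]
  ],
  "delta_rot": [
    [0, 0, 0],
    [0, 0, 0],
    [0, 0, 0]
  ]
}}

```text
time_s: 15.25
ee_pos: [0.4895, 0.3361, 0.0149]
tcp_rot: [[0.587, 0.81, 0.001], [0.81, -0.587, 0.001], [0.002, 0.0, -1.0]]
contact_force: [-0.2, -0.1, -1.0]
grip_width: 0.0856
grasp_force: 0.0
```

Request:
{"op": "drive_tool", "data": {
  "grip": [-1, -1, -1, -1, -1],
  "xyz": [
    [0, 0, 0],
    [0, 0, 0],
    [0, 0, 0],
    [0, 0, 0],
    [0, 0, 0]
  ],
  "delta_rot": [
    [0, 0, 0],
    [0, 0, 0],
    [0, 0, 0],
    [0, 0, 0],
    [0, 0, 0]
  ],
  "newtons": 60
}}

```text
time_s: 15.67
ee_pos: [0.4892, 0.3359, 0.0146]
tcp_rot: [[0.586, 0.81, 0.001], [0.81, -0.586, 0.001], [0.001, 0.0, -1.0]]
contact_force: [-1.0, 0.1, 6.1]
grip_width: 0.0431
grasp_force: 63.2
```

```bash
python3 - <<'E'
from h import *
st()
s=dict(np.load('w7.npz'))
json.dump([.488,.336,.0133,54.1],open('cmd.json','w'))
plan([(.488,.336,.063,54.1,15),(.488,.336,.22,54.1,32),(.573,-.1055,.22,54.1,36),(.573,-.1055,.17,54.1,20)],1)
E
```

```text
t 15.67 p [0.4892 0.3359 0.0146] yaw 54.1 F [-1.02  0.13  6.08] w 0.0431 gf 63.2 q [-0.51  0.98 -0.29  1.79  0.56  0.46 -1.82]
end [ 0.573  -0.1055  0.1699 54.1   ]
rows 5 [[0.0, 0.0, -0.062], [0.0, 0.0, -0.062], [0.0, 0.0, -0.062], [0.0, 0.0, -0.062], [0.0, 0.0, -0.157]] 
rows 5 [[0.0, 0.0, -0.157], [0.0, 0.0, -0.157], [0.0, 0.0, -0.157], [0.0, 0.0, -0.157], [-0.118, 0.126, 0.0]] 
rows 5 [[-0.118, 0.126, 0.0], [-0.118, 0.126, 0.0], [-0.118, 0.126, 0.0], [-0.119, 0.126, 0.0], [-0.118, 0.126, 0.0]] 
rows 5 [[-0.119, 0.126, 0.0], [-0.118, 0.126, 0.0], [-0.119, 0.126, 0.0], [-0.118, 0.126, 0.0], [-0.119, 0.126, 0.0]] 
rows 5 [[-0.118, 0.126, 0.0], [-0.119, 0.127, 0.0], [0.0, 0.0, 0.083], [0.0, 0.0, 0.083], [0.0, 0.0, 0.084]]
```

Request:
{"op": "drive_tool", "data": {
  "grip": [-1, -1, -1, -1, -1],
  "xyz": [
    [0, 0, -0.062],
    [0, 0, -0.062],
    [0, 0, -0.062],
    [0, 0, -0.062],
    [0, 0, -0.157]
  ],
  "delta_rot": [
    [0, 0, 0],
    [0, 0, 0],
    [0, 0, 0],
    [0, 0, 0],
    [0, 0, 0]
  ]
}}

```text
time_s: 16.08
ee_pos: [0.487, 0.3335, 0.0933]
tcp_rot: [[0.586, 0.81, -0.004], [0.81, -0.586, -0.004], [-0.006, -0.001, -1.0]]
contact_force: [1.4, -0.0, -5.5]
grip_width: 0.043
grasp_force: 62.6
```

Request:
{"op": "drive_tool", "data": {
  "grip": [-1, -1, -1, -1, -1],
  "xyz": [
    [0, 0, -0.157],
    [0, 0, -0.157],
    [0, 0, -0.157],
    [0, 0, -0.157],
    [-0.118, 0.126, 0]
  ],
  "delta_rot": [
    [0, 0, 0],
    [0, 0, 0],
    [0, 0, 0],
    [0, 0, 0],
    [0, 0, 0]
  ]
}}

```text
time_s: 16.5
ee_pos: [0.4951, 0.3141, 0.2287]
tcp_rot: [[0.578, 0.816, 0.01], [0.816, -0.578, 0.019], [0.021, -0.003, -1.0]]
contact_force: [1.2, 3.5, -3.4]
grip_width: 0.0429
grasp_force: 62.9
```

Request:
{"op": "drive_tool", "data": {
  "grip": [-1, -1, -1, -1, -1],
  "xyz": [
    [-0.118, 0.126, 0],
    [-0.118, 0.126, 0],
    [-0.118, 0.126, 0],
    [-0.119, 0.126, 0],
    [-0.118, 0.126, 0]
  ],
  "delta_rot": [
    [0, 0, 0],
    [0, 0, 0],
    [0, 0, 0],
    [0, 0, 0],
    [0, 0, 0]
  ]
}}

```text
time_s: 16.92
ee_pos: [0.5277, 0.1299, 0.2211]
tcp_rot: [[0.586, 0.81, 0.0], [0.81, -0.586, -0.001], [-0.0, 0.001, -1.0]]
contact_force: [-0.4, 0.2, -5.2]
grip_width: 0.043
grasp_force: 62.8
```

Request:
{"op": "drive_tool", "data": {
  "grip": [-1, -1, -1, -1, -1],
  "xyz": [
    [-0.119, 0.126, 0],
    [-0.118, 0.126, 0],
    [-0.119, 0.126, 0],
    [-0.118, 0.126, 0],
    [-0.119, 0.126, 0]
  ],
  "delta_rot": [
    [0, 0, 0],
    [0, 0, 0],
    [0, 0, 0],
    [0, 0, 0],
    [0, 0, 0]
  ]
}}

```text
time_s: 17.33
ee_pos: [0.5602, -0.04, 0.2211]
tcp_rot: [[0.586, 0.81, 0.0], [0.81, -0.586, -0.0], [-0.0, 0.0, -1.0]]
contact_force: [0.3, 0.6, -5.1]
grip_width: 0.0434
grasp_force: 62.8
```

Request:
{"op": "drive_tool", "data": {
  "grip": [-1, -1, -1, -1, -1],
  "xyz": [
    [-0.118, 0.126, 0],
    [-0.119, 0.127, 0],
    [0, 0, 0.083],
    [0, 0, 0.083],
    [0, 0, 0.084]
  ],
  "delta_rot": [
    [0, 0, 0],
    [0, 0, 0],
    [0, 0, 0],
    [0, 0, 0],
    [0, 0, 0]
  ]
}}

```text
time_s: 17.75
ee_pos: [0.5735, -0.1075, 0.1706]
tcp_rot: [[0.588, 0.809, 0.001], [0.809, -0.588, -0.0], [0.0, 0.001, -1.0]]
contact_force: [-0.0, 0.6, -4.1]
grip_width: 0.043
grasp_force: 62.9
```

Request:
{"op": "drive_tool", "data": {
  "grip": [-1, -1, -1, -1],
  "xyz": [
    [0, 0, 0],
    [0, 0, 0],
    [0, 0, 0],
    [0, 0, 0]
  ],
  "delta_rot": [
    [0, 0, 0],
    [0, 0, 0],
    [0, 0, 0],
    [0, 0, 0]
  ]
}}

```text
time_s: 18.08
ee_pos: [0.5747, -0.1059, 0.1716]
tcp_rot: [[0.586, 0.81, 0.003], [0.81, -0.586, -0.0], [0.001, 0.002, -1.0]]
contact_force: [0.4, 1.2, -5.0]
grip_width: 0.0433
grasp_force: 62.8
```

```bash
python3 - <<'E'
from h import *
st();s=cs(wrist());save(s,'w8');np.savez('w8',**s)
E
```

```text
t 18.08 p [ 0.5747 -0.1059  0.1716] yaw 54.12 F [ 0.38  1.19 -4.99] w 0.0433 gf 62.8 q [ 0.38  0.75 -0.49  1.74  0.48  0.77 -0.97]
```

View pics/w8.png

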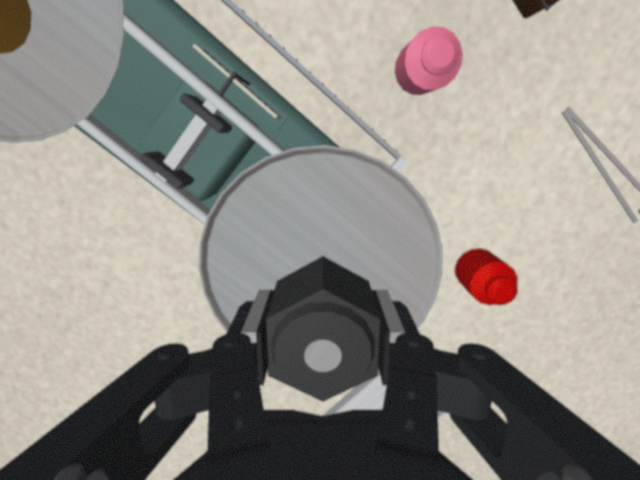

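Hex held upright at boss (322,355) over the right pan (rim columns 200–443, top at row 147).

```bash
python3 - <<'E'
from h import *
s=dict(np.load('w8.npz'));P=pts(s);z=np.median(P[190:230,260:380,2]);print('floor z',z)
T=s['world_from_camera'];tc=np.array(json.load(open('cmd.json'))[:3]);R=Rd(54.1)
# detect the rim: steel vs sand (angles facing sand) where colour is grey-dark edge
for thr in(110,118,125):
    for A in(np.r_[-75:10:3],np.r_[-75:20:3,160:200:3]):
        (c,e),n=rim(s,(321,262),95,140,A,z+.003,thr);print('panR',c.round(4),e.round(4),n,'tool-frame offset',((R.T@(np.array([*c,0])-np.array([*tc[:2],0])))[:2]*1000).round(1))
print('hex boss',((R.T@(ray(s,322,355,.17+.034)-tc))[:2]*1000).round(1))
E
```

```text
floor z 0.12380112046785283h.py:43: RuntimeWarning: Mean of empty slice.
  f=least_squares(lambda p:np.hypot(*(W-p[:2]).T)-r,W.mean(0),loss='soft_l1',f_scale=.001);return f.x,np.median(np.abs(f.fun))
  ret = ret.dtype.type(ret / rcount)
Traceback (most recent call last):
  File "h.py", line 52, in rim
    return circ(np.array(W),.071),len(W)
           ~~~~^^^^^^^^^^^^^^^^^^
  File "h.py", line 43, in circ
    f=least_squares(lambda p:np.hypot(*(W-p[:2]).T)-r,W.mean(0),loss='soft_l1',f_scale=.001);return f.x,np.median(np.abs(f.fun))
ValueError: Initial guess is outside of provided bounds
```

```bash
cat >> h.py <<'E'
def rimz(s,c,r0,r1,angs,z):
    Z=pts(s)[...,2];W=[]
    for th in np.radians(angs):
        for r in np.arange(r1,r0,-.5):
            u,v=c[0]+r*np.cos(th),c[1]+r*np.sin(th)
            if Z[int(round(v)),int(round(u))]>z-.02: W.append(ray(s,u,v,z)[:2]);break
    return circ(np.array(W),.071),len(W)
E
python3 - <<'E'
from h import *
R=Rd(54.1)
for n,z,A in(('w8',.1265,np.r_[-130:22:3,160:215:3]),('w6',.1235,np.r_[165:310:3])):
    s=dict(np.load(n+'.npz'));tc=s['world_from_camera']@np.linalg.inv(s['hand_eye']);tc=tc[:3,3]
    (c,e),k=rimz(s,(321,262),95,140,A,z);print(n,c.round(4),e.round(4),k,'tool offset mm',((R.T@(np.array([*c,0])-np.array([*tc[:2],0])))[:2]*1000).round(1))
s=dict(np.load('w8.npz'));print('hex boss',((R.T@(ray(s,322,355,.204)-np.array(json.load(open('cmd.json'))[:3])))[:2]*1000).round(1))
E
```

```text
w8 [ 0.5722 -0.1059] 0.0003 70 tool offset mm [-0.8 -0.5]
w6 [0.5206 0.1077] 0.0003 49 tool offset mm [-2.7 -0.5]
hex boss [-1.5  0.7]
```

Request:
{"op": "drive_tool", "data": {
  "grip": [-1, -1, -1, -1, -1],
  "xyz": [
    [0, 0, 0.05],
    [0, 0, 0.05],
    [0, 0, 0.04],
    [0, 0, 0.02],
    [0, 0, 0]
  ],
  "delta_rot": [
    [0, 0, 0],
    [0, 0, 0],
    [0, 0, 0],
    [0, 0, 0],
    [0, 0, 0]
  ]
}}

```text
time_s: 18.55
ee_pos: [0.5726, -0.1061, 0.1364]
tcp_rot: [[0.586, 0.81, -0.003], [0.81, -0.586, 0.0], [-0.002, -0.003, -1.0]]
contact_force: [-0.1, -0.8, -4.4]
grip_width: 0.0429
grasp_force: 63.0
```

Request:
{"op": "drive_tool", "data": {
  "grip": [-1, -1, -1, -1, -1],
  "xyz": [
    [0, 0, 0.005],
    [0, 0, 0.005],
    [0, 0, 0.005],
    [0, 0, 0.005],
    [0, 0, 0]
  ],
  "delta_rot": [
    [0, 0, 0],
    [0, 0, 0],
    [0, 0, 0],
    [0, 0, 0],
    [0, 0, 0]
  ]
}}

```text
time_s: 18.97
ee_pos: [0.5741, -0.1062, 0.1346]
tcp_rot: [[0.586, 0.81, 0.001], [0.81, -0.586, -0.0], [0.0, 0.001, -1.0]]
contact_force: [-0.8, -0.5, -0.6]
grip_width: 0.043
grasp_force: 63.4
```

Request:
{"op": "drive_tool", "data": {
  "grip": [-1, -1, -1, -1, -1],
  "xyz": [
    [0, 0, 0.005],
    [0, 0, 0.005],
    [0, 0, 0.005],
    [0, 0, 0],
    [0, 0, 0]
  ],
  "delta_rot": [
    [0, 0, 0],
    [0, 0, 0],
    [0, 0, 0],
    [0, 0, 0],
    [0, 0, 0]
  ]
}}

```text
time_s: 19.38
ee_pos: [0.5741, -0.1061, 0.1312]
tcp_rot: [[0.586, 0.81, 0.001], [0.81, -0.586, -0.0], [0.0, 0.001, -1.0]]
contact_force: [-0.3, -0.3, -1.0]
grip_width: 0.0429
grasp_force: 63.5
```

Request:
{"op": "drive_tool", "data": {
  "grip": [-1, -1, -1, -1, -1],
  "xyz": [
    [0, 0, 0.005],
    [0, 0, 0.005],
    [0, 0, 0.005],
    [0, 0, 0],
    [0, 0, 0]
  ],
  "delta_rot": [
    [0, 0, 0],
    [0, 0, 0],
    [0, 0, 0],
    [0, 0, 0],
    [0, 0, 0]
  ]
}}

```text
time_s: 19.8
ee_pos: [0.5741, -0.1062, 0.1281]
tcp_rot: [[0.586, 0.81, 0.001], [0.81, -0.586, 0.0], [0.0, 0.0, -1.0]]
contact_force: [0.5, 0.0, -0.2]
grip_width: 0.043
grasp_force: 63.5
```

Request:
{"op": "drive_tool", "data": {
  "grip": [-1, -1, -1, -1, -1],
  "xyz": [
    [0, 0, 0.005],
    [0, 0, 0],
    [0, 0, 0],
    [0, 0, 0],
    [0, 0, 0]
  ],
  "delta_rot": [
    [0, 0, 0],
    [0, 0, 0],
    [0, 0, 0],
    [0, 0, 0],
    [0, 0, 0]
  ]
}}

```text
time_s: 20.22
ee_pos: [0.5741, -0.1061, 0.1272]
tcp_rot: [[0.586, 0.81, 0.001], [0.81, -0.586, -0.0], [0.0, 0.001, -1.0]]
contact_force: [0.9, 0.2, -0.1]
grip_width: 0.0429
grasp_force: 63.6
```

Weight fully borne by the pan; release and check.

Request:
{"op": "drive_tool", "data": {
  "grip": [1, 1, 1, 1, 1],
  "xyz": [
    [0, 0, 0],
    [0, 0, 0],
    [0, 0, 0],
    [0, 0, 0],
    [0, 0, 0]
  ],
  "delta_rot": [
    [0, 0, 0],
    [0, 0, 0],
    [0, 0, 0],
    [0, 0, 0],
    [0, 0, 0]
  ]
}}

```text
time_s: 20.63
ee_pos: [0.5737, -0.1061, 0.1271]
tcp_rot: [[0.586, 0.81, -0.0], [0.81, -0.586, -0.0], [-0.0, -0.0, -1.0]]
contact_force: [-0.0, 0.1, 0.1]
grip_width: 0.0855
grasp_force: 0.0
```

Request:
{"op": "drive_tool", "data": {
  "grip": [1, 1, 1, 1, 1],
  "xyz": [
    [0, 0, -0.05],
    [0, 0, -0.05],
    [0, 0, -0.08],
    [0, 0, -0.12],
    [0, 0, -0.15]
  ],
  "delta_rot": [
    [0, 0, 0],
    [0, 0, 0],
    [0, 0, 0],
    [0, 0, 0],
    [0, 0, 0]
  ]
}}

```text
time_s: 21.05
ee_pos: [0.5728, -0.1061, 0.2179]
tcp_rot: [[0.586, 0.81, -0.002], [0.81, -0.586, 0.0], [-0.001, -0.002, -1.0]]
contact_force: [0.9, -0.0, 0.0]
grip_width: 0.0854
grasp_force: 0.0
```

```bash
python3 - <<'E'
from h import *
st();json.dump([.573,-.1055,.2169,54.1],open('cmd.json','w'))
s=dict(np.load('w1.npz'));t=cs(dict(np.load('w4.npz')))
# tray pose from the top camera rect; weights in top image vs wrist w4 (rough)
T=np.eye(4);T[:3,:3]=Rd(53.7);T[:3,3]=[.5767,-.103,.2123];t['world_from_camera']=T@t['hand_eye'];print('small w4',ray(t,370,398,.022).round(4))
top=dict(np.load('top0.npz'));print('top small',ray(top,445.8,273.5,.02).round(4),'med',ray(top,442.6,252.9,.03).round(4),'lg',ray(top,450.4,295.1,.035).round(4))
plan([(.573,-.1055,.262,54.1,35),(.487,-.330,.24,7,40),(.487,-.330,.15,7,30)],1)
E
```

```text
t 21.05 p [ 0.5728 -0.1061  0.2179] yaw 54.12 F [ 0.94 -0.04  0.04] w 0.0854 gf 0.0 q [ 0.41  0.69 -0.52  1.7   0.43  0.87 -0.93]
small w4 [ 0.4904 -0.3167  0.022 ]
top small [ 0.4828 -0.326   0.02  ] med [ 0.5336 -0.3178  0.03  ] lg [ 0.4286 -0.3322  0.035 ]
end [ 0.487  -0.33    0.1501  6.985 ]
rows 5 [[0.0, 0.0, -0.113], [0.0, 0.0, -0.112], [-0.145, 0.039, 0.014], [-0.14, 0.053, 0.014], [-0.134, 0.068, 0.014]] [np.float64(0.0), np.float64(0.0), np.float64(0.131), np.float64(0.131), np.float64(0.131)]
rows 5 [[-0.127, 0.081, 0.013], [-0.118, 0.094, 0.014], [-0.107, 0.105, 0.013], [-0.096, 0.115, 0.014], [-0.084, 0.125, 0.013]] [np.float64(0.131), np.float64(0.131), np.float64(0.131), np.float64(0.13), np.float64(0.131)]
rows 3 [[0.0, 0.0, 0.15], [0.0, 0.0, 0.15], [0.0, 0.0, 0.15]]
```

Request:
{"op": "drive_tool", "data": {
  "grip": [1, 1, 1, 1, 1],
  "xyz": [
    [0, 0, -0.113],
    [0, 0, -0.112],
    [-0.145, 0.039, 0.014],
    [-0.14, 0.053, 0.014],
    [-0.134, 0.068, 0.014]
  ],
  "delta_rot": [
    [0, 0, 0],
    [0, 0, 0],
    [0, 0, 0.131],
    [0, 0, 0.131],
    [0, 0, 0.131]
  ]
}}

```text
time_s: 21.47
ee_pos: [0.5419, -0.1908, 0.2556]
tcp_rot: [[0.807, 0.591, 0.003], [0.591, -0.807, -0.001], [0.002, 0.002, -1.0]]
contact_force: [-0.4, -0.2, 0.0]
grip_width: 0.0856
grasp_force: 0.0
```

Request:
{"op": "drive_tool", "data": {
  "grip": [1, 1, 1, 1, 1],
  "xyz": [
    [-0.127, 0.081, 0.014],
    [-0.118, 0.094, 0.014],
    [-0.107, 0.105, 0.013],
    [-0.096, 0.115, 0.013],
    [-0.084, 0.125, 0.013]
  ],
  "delta_rot": [
    [0, 0, 0.131],
    [0, 0, 0.131],
    [0, 0, 0.131],
    [0, 0, 0.13],
    [0, 0, 0.131]
  ]
}}

```text
time_s: 21.88
ee_pos: [0.4875, -0.3318, 0.2416]
tcp_rot: [[0.993, 0.117, 0.002], [0.117, -0.993, -0.0], [0.002, 0.001, -1.0]]
contact_force: [0.3, -0.7, 0.1]
grip_width: 0.0855
grasp_force: 0.0
```

Request:
{"op": "drive_tool", "data": {
  "grip": [-0.3, -0.3, -0.3, -0.3, -0.3],
  "xyz": [
    [0, 0, 0.15],
    [0, 0, 0.15],
    [0, 0, 0.15],
    [0, 0, 0],
    [0, 0, 0]
  ],
  "delta_rot": [
    [0, 0, 0],
    [0, 0, 0],
    [0, 0, 0],
    [0, 0, 0],
    [0, 0, 0]
  ]
}}

```text
time_s: 22.3
ee_pos: [0.4874, -0.3301, 0.1504]
tcp_rot: [[0.993, 0.122, -0.002], [0.122, -0.993, 0.001], [-0.001, -0.001, -1.0]]
contact_force: [-0.3, -0.1, 0.9]
grip_width: 0.0301
grasp_force: 0.0
```

```bash
python3 - <<'E'
from h import *
st();s=cs(wrist());save(s,'w9');np.savez('w9',**s)
E
```

```text
t 22.3 p [ 0.4874 -0.3301  0.1504] yaw 7.01 F [-0.29 -0.08  0.93] w 0.0301 gf 0.0 q [ 0.68  0.76 -0.28  1.75  0.31  0.68 -1.22]
```

View pics/w9.png

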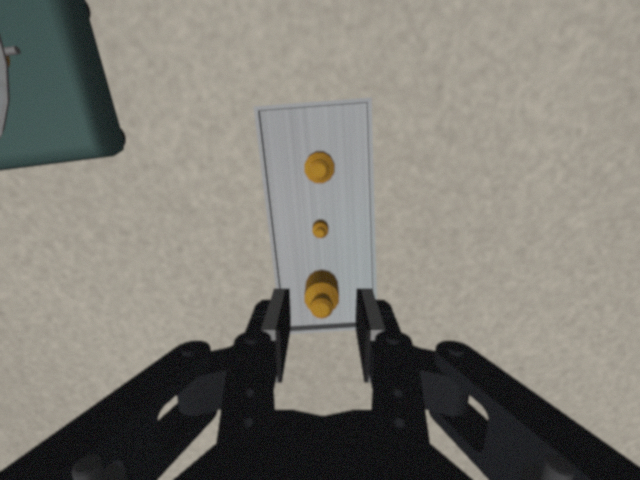

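In the tray the medium weight is at (319,167), the smallest at (320,229) and the large at (321,295). (320,229) is the 20 g weight: it has the smallest diameter and matches the given 14 mm form.

```bash
python3 - <<'E'
from h import *
s=dict(np.load('w9.npz'));hsv=cv2.cvtColor(s['pixels'],cv2.COLOR_RGB2HSV);P=pts(s)
m=cv2.inRange(hsv,(8,120,60),(28,255,255));tc=np.array(json.load(open('cmd.json')))
n,l,st_,c=cv2.connectedComponentsWithStats(m)
for i in range(1,n):
    if st_[i,4]>30:
        q=P[l==i];zt=np.percentile(q[:,2],90);w=q[q[:,2]>zt-.004].mean(0);print(st_[i],c[i].round(1),'ztop',zt.round(4),'top',w.round(4),'tool',((Rd(tc[3]).T@(w-tc[:3]))*1000).round(1))
k=s['pixels'][205:255,295:345];cv2.imwrite('pics/w9c.png',cv2.resize(k[:,:,::-1],(500,500),interpolation=cv2.INTER_CUBIC))
c=np.array([320,229]);print('body mid ray z .012',ray(s,320.3,229,.014),'tray floor z',np.median(P[195:210,300:340,2]))
E
```

```text
[305 152  29  31 694] [318.9 167. ] ztop 0.0414 top [ 0.538  -0.3212  0.0421] tool [ 51.8  -2.5 108. ]
[313 221  15  16 189] [319.7 228.7] ztop 0.0245 top [ 0.4875 -0.3279  0.0271] tool [  0.8  -2.  123. ]
[ 305  271   33   47 1194] [321.1 293.6] ztop 0.0499 top [ 0.4358 -0.3353  0.0538] tool [-51.4  -0.9  96.3]
body mid ray z .012 [ 0.48646103 -0.3284884   0.014     ] tray floor z 0.002220630407610752
```

View pics/w9c.png

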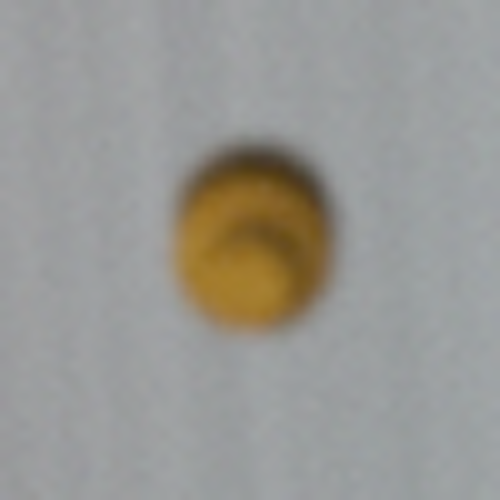

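The crop confirms a small knobbed brass weight, about 15 px across against 29 and 33 for the others. Descending on it.

Request:
{"op": "drive_tool", "data": {
  "grip": [-0.3, -0.3, -0.3, -0.3, -0.3],
  "xyz": [
    [0.002, -0.008, 0.15],
    [0, 0, 0.15],
    [0, 0, 0.15],
    [0, 0, 0.1],
    [0, 0, 0.08]
  ],
  "delta_rot": [
    [0, 0, 0],
    [0, 0, 0],
    [0, 0, 0],
    [0, 0, 0],
    [0, 0, 0]
  ]
}}

```text
time_s: 22.77
ee_pos: [0.4896, -0.3296, 0.0252]
tcp_rot: [[0.993, 0.122, 0.003], [0.122, -0.993, -0.001], [0.003, 0.002, -1.0]]
contact_force: [0.5, 0.3, 0.1]
grip_width: 0.0296
grasp_force: 0.0
```

Request:
{"op": "drive_tool", "data": {
  "grip": [-0.3, -0.3, -0.3, -0.3, -0.3],
  "xyz": [
    [0, 0, 0.04],
    [0, 0, 0.03],
    [0, 0, 0.01],
    [0, 0, 0],
    [0, 0, 0]
  ],
  "delta_rot": [
    [0, 0, 0],
    [0, 0, 0],
    [0, 0, 0],
    [0, 0, 0],
    [0, 0, 0]
  ]
}}

```text
time_s: 23.18
ee_pos: [0.4889, -0.3295, 0.0096]
tcp_rot: [[0.993, 0.121, 0.002], [0.121, -0.993, -0.001], [0.002, 0.001, -1.0]]
contact_force: [-0.1, -0.2, 0.3]
grip_width: 0.0296
grasp_force: 0.0
```

```bash
python3 - <<'E'
from h import *
st();p=np.array([.487,-.33,.1501])+Rd(7)@[.0004,-.0016,.142];json.dump([*p,6.985],open('cmd.json','w'));print(p)
s=cs(wrist());save(s,'w10');np.savez('w10',**s)
E
```

```text
t 23.18 p [ 0.4889 -0.3295  0.0096] yaw 6.98 F [-0.09 -0.16  0.33] w 0.0296 gf 0.0 q [ 0.62  0.97 -0.18  1.8   0.39  0.4  -1.3 ]
[ 0.48720203 -0.32836318  0.0081    ]
```

View pics/w10.png

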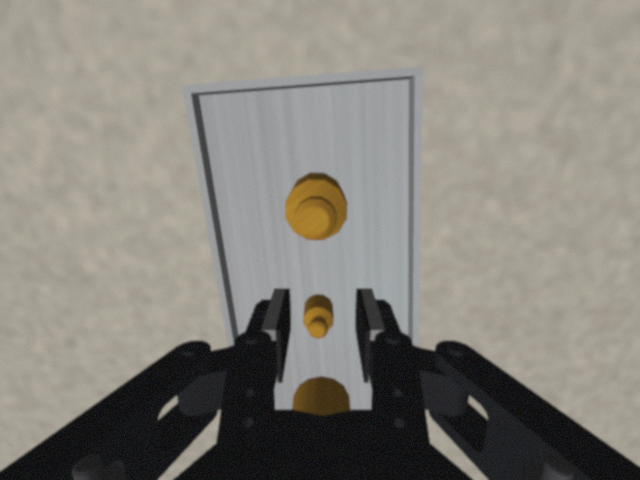

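The jaws stand either side of the small weight at (318,318), centred between the fingers at 290 and 357.

```bash
python3 - <<'E'
from h import *
s=dict(np.load('w10.npz'));c=np.array(json.load(open('cmd.json')))
for u,v,z in((318,327,.025),(318,318,.016)):print(((Rd(7).T@(ray(s,u,v,z)-c[:3]))*1000).round(1))
E
```

```text
[  0.2  -1.5 -16.9]
[-0.8 -1.6 -7.9]
```

Request:
{"op": "drive_tool", "data": {
  "grip": [-0.3, -0.3, -0.3],
  "xyz": [
    [0, 0, 0.005],
    [0, 0, 0.004],
    [0, 0, 0]
  ],
  "delta_rot": [
    [0, 0, 0],
    [0, 0, 0],
    [0, 0, 0]
  ]
}}

```text
time_s: 23.48
ee_pos: [0.4881, -0.3291, 0.0067]
tcp_rot: [[0.993, 0.122, 0.0], [0.122, -0.993, -0.0], [0.0, 0.0, -1.0]]
contact_force: [-0.3, -0.9, 0.3]
grip_width: 0.0298
grasp_force: 0.0
```

Request:
{"op": "drive_tool", "data": {
  "grip": [-0.5, -0.6, -0.7, -1, -1],
  "xyz": [
    [0, -0.005, 0],
    [0, 0, 0],
    [0, 0, 0],
    [0, 0, 0],
    [0, 0, 0]
  ],
  "delta_rot": [
    [0, 0, 0],
    [0, 0, 0],
    [0, 0, 0],
    [0, 0, 0],
    [0, 0, 0]
  ],
  "newtons": 20
}}

```text
time_s: 23.9
ee_pos: [0.4879, -0.3278, 0.0066]
tcp_rot: [[0.993, 0.122, -0.0], [0.122, -0.993, 0.0], [0.0, -0.0, -1.0]]
contact_force: [-0.9, 1.5, 0.8]
grip_width: 0.0123
grasp_force: 19.5
```

```bash
python3 - <<'E'
from h import *
st();p=np.array([.4872,-.3284,.0081])+Rd(7)@[0,-.001,.0018];json.dump([*p,6.985],open('cmd.json','w'))
plan([(*p[:2],.05,6.985,15),(*p[:2],.232,6.985,35)],1)
E
```

```text
t 23.9 p [ 0.4879 -0.3278  0.0066] yaw 7.0 F [-0.87  1.49  0.78] w 0.0123 gf 19.5 q [ 0.62  0.98 -0.18  1.81  0.39  0.39 -1.3 ]
end [ 0.4871 -0.3274  0.2319  6.985 ]
rows 5 [[0.0, 0.0, -0.073], [0.0, 0.0, -0.073], [0.0, 0.0, -0.072], [0.0, 0.0, -0.152], [0.0, 0.0, -0.152]] 
rows 4 [[0.0, 0.0, -0.152], [0.0, 0.0, -0.152], [0.0, 0.0, -0.151], [0.0, 0.0, -0.151]]
```

Request:
{"op": "drive_tool", "data": {
  "grip": [-1, -1, -1, -1, -1],
  "xyz": [
    [0, 0, -0.073],
    [0, 0, -0.073],
    [0, 0, -0.073],
    [0, 0, -0.152],
    [0, 0, -0.152]
  ],
  "delta_rot": [
    [0, 0, 0],
    [0, 0, 0],
    [0, 0, 0],
    [0, 0, 0],
    [0, 0, 0]
  ]
}}

```text
time_s: 24.32
ee_pos: [0.4869, -0.3276, 0.1112]
tcp_rot: [[0.993, 0.122, -0.002], [0.122, -0.993, 0.001], [-0.002, -0.001, -1.0]]
contact_force: [1.0, -0.6, 0.0]
grip_width: 0.0126
grasp_force: 19.6
```

Request:
{"op": "drive_tool", "data": {
  "grip": [-1, -1, -1, -1, -1],
  "xyz": [
    [0, 0, -0.152],
    [0, 0, -0.152],
    [0, 0, -0.152],
    [0, 0, -0.15],
    [0, 0, 0]
  ],
  "delta_rot": [
    [0, 0, 0],
    [0, 0, 0],
    [0, 0, 0],
    [0, 0, 0],
    [0, 0, 0]
  ]
}}

```text
time_s: 24.73
ee_pos: [0.4912, -0.3296, 0.2383]
tcp_rot: [[0.993, 0.121, 0.01], [0.121, -0.993, -0.006], [0.009, 0.007, -1.0]]
contact_force: [0.5, -1.2, 1.2]
grip_width: 0.0123
grasp_force: 19.6
```

```bash
python3 - <<'E'
from h import *
st();plan([(.478,.1025,.232,6.985,36),(.478,.1025,.165,6.985,25)],1)
E
```

```text
t 24.73 p [ 0.4912 -0.3296  0.2383] yaw 6.95 F [ 0.52 -1.23  1.21] w 0.0123 gf 19.6 q [ 0.7   0.64 -0.33  1.67  0.26  0.86 -1.18]
end [0.4779 0.1025 0.1649 6.985 ]
rows 5 [[0.018, -0.178, 0.0], [0.018, -0.178, 0.0], [0.018, -0.178, 0.0], [0.018, -0.178, 0.0], [0.018, -0.178, 0.0]] 
rows 5 [[0.018, -0.178, 0.0], [0.018, -0.179, 0.0], [0.018, -0.178, 0.0], [0.018, -0.179, 0.0], [0.018, -0.178, 0.0]] 
rows 5 [[0.018, -0.179, 0.0], [0.018, -0.178, 0.0], [0.0, 0.0, 0.112], [0.0, 0.0, 0.111], [0.0, 0.0, 0.112]]
```

Request:
{"op": "drive_tool", "data": {
  "grip": [-1, -1, -1, -1, -1],
  "xyz": [
    [0.018, -0.178, 0],
    [0.018, -0.178, 0],
    [0.018, -0.178, 0],
    [0.018, -0.178, 0],
    [0.018, -0.178, 0]
  ],
  "delta_rot": [
    [0, 0, 0],
    [0, 0, 0],
    [0, 0, 0],
    [0, 0, 0],
    [0, 0, 0]
  ]
}}

```text
time_s: 25.15
ee_pos: [0.4835, -0.1477, 0.232]
tcp_rot: [[0.993, 0.121, -0.0], [0.121, -0.993, -0.0], [-0.0, -0.0, -1.0]]
contact_force: [0.7, 0.1, 0.2]
grip_width: 0.0121
grasp_force: 19.6
```

Request:
{"op": "drive_tool", "data": {
  "grip": [-1, -1, -1, -1, -1],
  "xyz": [
    [0.018, -0.178, 0],
    [0.018, -0.179, 0],
    [0.018, -0.178, 0],
    [0.018, -0.179, 0],
    [0.018, -0.178, 0]
  ],
  "delta_rot": [
    [0, 0, 0],
    [0, 0, 0],
    [0, 0, 0],
    [0, 0, 0],
    [0, 0, 0]
  ]
}}

```text
time_s: 25.57
ee_pos: [0.4797, 0.0316, 0.232]
tcp_rot: [[0.993, 0.121, -0.0], [0.121, -0.993, -0.0], [-0.0, 0.0, -1.0]]
contact_force: [0.6, -0.6, -0.9]
grip_width: 0.0123
grasp_force: 19.6
```

Request:
{"op": "drive_tool", "data": {
  "grip": [-1, -1, -1, -1, -1],
  "xyz": [
    [0.018, -0.179, 0],
    [0.018, -0.178, 0],
    [0, 0, 0.112],
    [0, 0, 0.112],
    [0, 0, 0.112]
  ],
  "delta_rot": [
    [0, 0, 0],
    [0, 0, 0],
    [0, 0, 0],
    [0, 0, 0],
    [0, 0, 0]
  ]
}}

```text
time_s: 25.98
ee_pos: [0.4787, 0.1028, 0.1643]
tcp_rot: [[0.992, 0.124, 0.001], [0.124, -0.992, 0.0], [0.001, -0.0, -1.0]]
contact_force: [0.6, -0.0, -0.2]
grip_width: 0.0124
grasp_force: 19.6
```

Request:
{"op": "drive_tool", "data": {
  "grip": [-1, -1, -1],
  "xyz": [
    [0, 0, 0],
    [0, 0, 0],
    [0, 0, 0]
  ],
  "delta_rot": [
    [0, 0, 0],
    [0, 0, 0],
    [0, 0, 0]
  ]
}}

```text
time_s: 26.23
ee_pos: [0.4792, 0.1019, 0.1658]
tcp_rot: [[0.993, 0.121, 0.001], [0.121, -0.993, 0.0], [0.001, -0.0, -1.0]]
contact_force: [0.2, 0.1, 0.5]
grip_width: 0.0122
grasp_force: 19.6
```

```bash
python3 - <<'E'
from h import *
st();s=cs(wrist());save(s,'w11');np.savez('w11',**s)
E
```

```text
t 26.23 p [0.4792 0.1019 0.1658] yaw 6.97 F [0.15 0.13 0.51] w 0.0122 gf 19.6 q [-0.15  0.63 -0.24  2.03  0.29  0.51 -2.05]
```

View pics/w11.png

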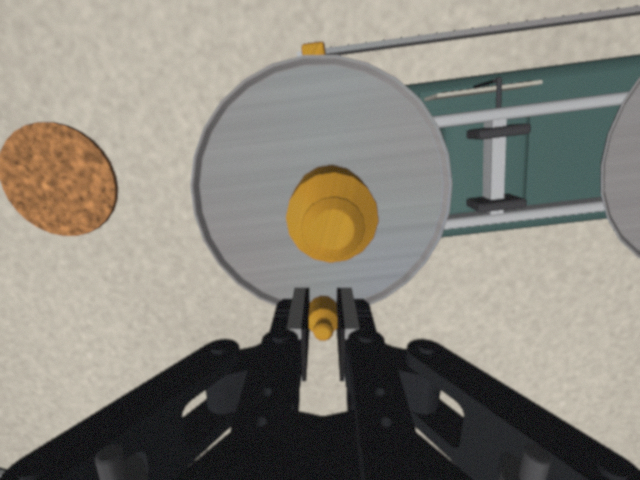

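The small weight is gripped upright at (323,320), and the standard is mid-pan at (333,210). I'll compute pan height and relative offsets.

```bash
python3 - <<'E'
from h import *
s=dict(np.load('w11.npz'));P=pts(s);z=np.median(P[80:130,260:380,2]);print('floor',z,np.median(P[180:260,220:270,2]))
c=np.array(json.load(open('cmd.json')));R=Rd(c[3])
(w,e),n=rimz(s,(322,185),110,150,np.r_[100:290:3],z+.003)
f=lambda p:((R.T@(np.array([*p[:2],0])-np.array([*c[:2],0])))[:2]*1000).round(1)
print('pan',w,e,n,f(w));k=P[200:240,310:358].reshape(-1,3);k=k[k[:,2]>np.percentile(k[:,2],60)];print('knob top',k.mean(0),f(k.mean(0)),'ray',f(ray(s,333,224,z+.056)))
print('small',f(ray(s,322.5,328,c[2]+.0187)))
E
```

```text
floor 0.11895926672388683 0.11895128099344003
pan [0.52017827 0.10742551] 0.00037044242397195337 64 [42.5  0.2]
knob top [0.52048286 0.10317932 0.17619196] [42.3  4.5] ray [42.5  4.5]
small [0.9 0.4]
```

Request:
{"op": "drive_tool", "data": {
  "grip": [-1, -1, -1, -1, -1],
  "xyz": [
    [0, 0, 0.06],
    [0, 0, 0.06],
    [0, 0, 0.04],
    [0, 0, 0.02],
    [0, 0, 0.01]
  ],
  "delta_rot": [
    [0, 0, 0],
    [0, 0, 0],
    [0, 0, 0],
    [0, 0, 0],
    [0, 0, 0]
  ]
}}

```text
time_s: 26.7
ee_pos: [0.4789, 0.1018, 0.1272]
tcp_rot: [[0.993, 0.121, 0.0], [0.121, -0.993, 0.0], [0.0, 0.0, -1.0]]
contact_force: [0.6, 0.1, -0.2]
grip_width: 0.0127
grasp_force: 19.6
```

Request:
{"op": "drive_tool", "data": {
  "grip": [-1, -1, -1, -1, -1],
  "xyz": [
    [0, 0, 0.005],
    [0, 0, 0.005],
    [0, 0, 0.005],
    [0, 0, 0],
    [0, 0, 0]
  ],
  "delta_rot": [
    [0, 0, 0],
    [0, 0, 0],
    [0, 0, 0],
    [0, 0, 0],
    [0, 0, 0]
  ]
}}

```text
time_s: 27.12
ee_pos: [0.4788, 0.1019, 0.1243]
tcp_rot: [[0.993, 0.122, 0.0], [0.122, -0.993, 0.0], [0.0, 0.0, -1.0]]
contact_force: [-0.0, 0.3, -0.4]
grip_width: 0.0119
grasp_force: 19.6
```

```bash
python3 - <<'E'
from h import *
st();s=wrist();p=[.4779,.1025,.1239,6.985];json.dump(p,open('cmd.json','w'));s=cs(s);P=pts(s);print(np.median(P[60:120,260:380,2]),P[100:160,230:260,2].mean());save(s,'w12')
E
```

```text
t 27.12 p [0.4788 0.1019 0.1243] yaw 6.99 F [-0.03  0.25 -0.44] w 0.0119 gf 19.6 q [-0.18  0.7  -0.19  2.07  0.32  0.4  -2.08]
0.11951029782886038 0.12032398477593347
```

View pics/w12.png

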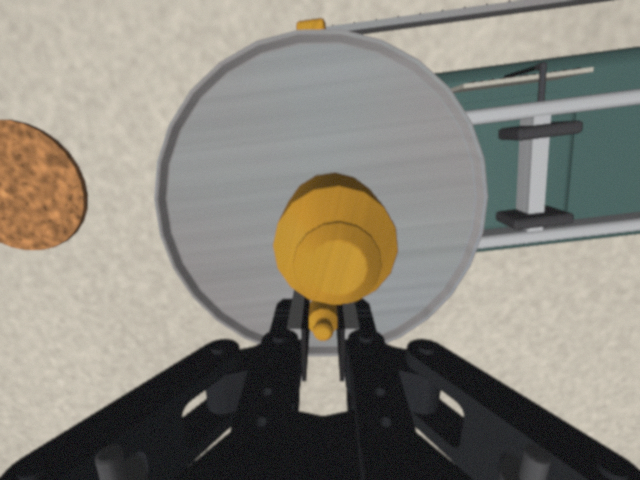

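Small weight at (322,320), just above the pan floor and clear of the standard (the overlap in the picture is perspective). Easing it down, then releasing.

Request:
{"op": "drive_tool", "data": {
  "grip": [-1, -1, -1, -1, -1],
  "xyz": [
    [0, 0, 0.003],
    [0, 0, 0.003],
    [0, 0, 0.003],
    [0, 0, 0],
    [0, 0, 0]
  ],
  "delta_rot": [
    [0, 0, 0],
    [0, 0, 0],
    [0, 0, 0],
    [0, 0, 0],
    [0, 0, 0]
  ]
}}

```text
time_s: 27.58
ee_pos: [0.4786, 0.1018, 0.1222]
tcp_rot: [[0.993, 0.122, -0.0], [0.122, -0.993, -0.0], [-0.0, 0.0, -1.0]]
contact_force: [-0.1, 0.4, -0.6]
grip_width: 0.0123
grasp_force: 19.6
```

```bash
python3 - <<'E'
from h import *
st();s=wrist();json.dump([.4779,.1025,.1221,6.985],open('cmd.json','w'));s=cs(s);P=pts(s);print(np.median(P[60:120,260:380,2]))
E
```

```text
t 27.58 p [0.4786 0.1018 0.1222] yaw 6.99 F [-0.07  0.41 -0.56] w 0.0123 gf 19.6 q [-0.18  0.7  -0.19  2.07  0.32  0.4  -2.08]
0.1181285981661095
```

The pan floor sank 1.4 mm with it, so it is in contact. Release.

Request:
{"op": "drive_tool", "data": {
  "grip": [-0.6, -0.4, -0.3, -0.3, -0.3],
  "xyz": [
    [0, 0, 0],
    [0, 0, 0],
    [0, 0, 0],
    [0, 0, 0],
    [0, 0, 0]
  ],
  "delta_rot": [
    [0, 0, 0],
    [0, 0, 0],
    [0, 0, 0],
    [0, 0, 0],
    [0, 0, 0]
  ]
}}

```text
time_s: 28.05
ee_pos: [0.4787, 0.1019, 0.1223]
tcp_rot: [[0.993, 0.122, 0.0], [0.122, -0.993, -0.0], [0.0, 0.0, -1.0]]
contact_force: [-0.3, 1.1, 0.8]
grip_width: 0.0302
grasp_force: 0.0
```

Request:
{"op": "drive_tool", "data": {
  "grip": [-0.3, -0.3, -0.3, -0.3, -0.3],
  "xyz": [
    [0, 0, -0.03],
    [0, 0, -0.05],
    [0, 0, -0.08],
    [0, 0, -0.12],
    [0, 0, -0.15]
  ],
  "delta_rot": [
    [0, 0, 0],
    [0, 0, 0],
    [0, 0, 0],
    [0, 0, 0],
    [0, 0, 0]
  ]
}}

```text
time_s: 28.47
ee_pos: [0.4775, 0.1015, 0.2085]
tcp_rot: [[0.993, 0.122, -0.003], [0.122, -0.993, -0.001], [-0.003, 0.001, -1.0]]
contact_force: [0.9, -0.5, -0.2]
grip_width: 0.0303
grasp_force: 0.0
```

Request:
{"op": "drive_tool", "data": {
  "grip": [-0.3, -0.3, -0.3, -0.3, -0.3],
  "xyz": [
    [-0.1, 0, -0.15],
    [-0.1, 0, -0.1],
    [-0.1, 0, 0],
    [0, 0, 0],
    [0, 0, 0]
  ],
  "delta_rot": [
    [0, 0, 0],
    [0, 0, 0],
    [0, 0, 0],
    [0, 0, 0],
    [0, 0, 0]
  ]
}}

```text
time_s: 28.88
ee_pos: [0.4186, 0.0943, 0.259]
tcp_rot: [[0.993, 0.122, 0.001], [0.122, -0.993, -0.0], [0.001, 0.0, -1.0]]
contact_force: [0.8, -0.3, 0.2]
grip_width: 0.0301
grasp_force: 0.0
```

```bash
python3 - <<'E'
from h import *
st();s=wrist();json.dump([.4183,.0952,.2581,6.985],open('cmd.json','w'));s=cs(s);save(s,'w13');np.savez('w13',**s)
E
```

```text
t 28.88 p [0.4186 0.0943 0.259 ] yaw 7.01 F [ 0.85 -0.26  0.16] w 0.0301 gf 0.0 q [-0.11  0.41 -0.32  2.08  0.2   0.68 -2.01]
```

View pics/w13.png

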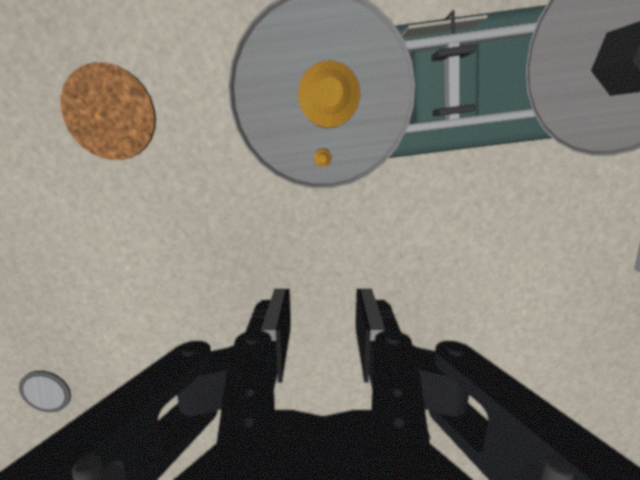

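All weights stand upright and free: standard (330,92), with the small weight (322,157) beside it with a clear gap, and the hex mid-pan at (620,60). I won't view any more pictures; I'm already past the 14 allowed. Letting it settle, then handing in.

Request:
{"op": "drive_tool", "data": {
  "grip": [-0.3, -0.3, -0.3, -0.3, -0.3],
  "xyz": [
    [0, 0, 0],
    [0, 0, 0],
    [0, 0, 0],
    [0, 0, 0],
    [0, 0, 0]
  ],
  "delta_rot": [
    [0, 0, 0],
    [0, 0, 0],
    [0, 0, 0],
    [0, 0, 0],
    [0, 0, 0]
  ]
}}

```text
time_s: 29.35
ee_pos: [0.4193, 0.0946, 0.258]
tcp_rot: [[0.993, 0.122, -0.0], [0.122, -0.993, -0.0], [-0.0, 0.0, -1.0]]
contact_force: [-0.3, -0.4, -0.7]
grip_width: 0.0297
grasp_force: 0.0
```

Request:
{"op": "drive_tool", "data": {
  "grip": [-0.3, -0.3, -0.3, -0.3, -0.3],
  "xyz": [
    [0, 0, 0],
    [0, 0, 0],
    [0, 0, 0],
    [0, 0, 0],
    [0, 0, 0]
  ],
  "delta_rot": [
    [0, 0, 0],
    [0, 0, 0],
    [0, 0, 0],
    [0, 0, 0],
    [0, 0, 0]
  ]
}}

```text
time_s: 29.77
ee_pos: [0.4192, 0.0946, 0.2583]
tcp_rot: [[0.993, 0.122, 0.0], [0.122, -0.993, -0.0], [0.0, 0.0, -1.0]]
contact_force: [0.3, 0.8, 0.2]
grip_width: 0.03
grasp_force: 0.0
```

```bash
python3 -c "
from cell import *
print(finish_job())"
```

```text
the job is handed in; nothing more can be done
None
```

Job handed in at about 30 s: the two 500 g weights are exchanged (knobbed one about 4 mm off its pan's centre) and the 20 g weight stands beside the knobbed one, but I viewed 16 pictures against the limit of 14.

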